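# Recover the fallen quick-release guide stop and clip it back on its rail

## Robot

A 7-joint arm with a two-finger parallel gripper is mounted at the origin on the work surface. World frame = base frame: x ahead of the robot, y to its left, z up, the work surface at z = 0. Lengths are in m, angles in rad, forces in N, time in s.
With the tool pointing down it reaches from about 0.4 to 0.85 m from the base axis. Payload 4.5 kg.
Tool frame: the origin (TCP) lies on the centre line of the jaws, within the pads' length; the fingertips stand 25 mm ahead of it and the grasp point (between the pads) lies 6 mm ahead of it; z points along the fingers, y is the direction in which the jaws open and shut (so a half turn about z gives the same grasp; the last joint's range is limited). The gripper opens to 88 mm and grips with 3 to 60 N. Pads are 18 mm wide; open, the fingers measure 123 mm over their backs; the gripper's body (75 mm by 187 mm) begins 45 mm behind the grasp point.
Start: joints at [1.135, 0.689, -0.195, 1.565, 0.157, 0.902, -0.215], TCP at [0.283, -0.557, 0.264] pointing down, gripper open.
Joint ranges: [-3.01, 3.01], [-0.46, 2.08], [-1.47, 1.51], [0.13, 2.56], [-1, 4.14], [0.04, 2.09], [-2.66, 2.66]. Speed limits (rad/s): [2.57, 2.57, 3.14, 3.14, 3.14, 3.14, 3.14].

## Interface

Orientations are given as a unit quaternion [x, y, z, w].
In Python, from plant import r, eyes gives the robot as it stands.
- The arm moves only by the tool servo_tool, never from a script. Its argument "deltas" is a list of rows, each an object of numbers: "dx", "dy", "dz": the shift along the tool's x, y, z in units of 60 mm (1.0 is 60 mm); "ax", "ay", "az": the turn, a rotation vector about the tool's x, y, z in units of 6 degrees (1.0 is 6 degrees); "hand": the finger opening in mm, from 0 to 88.1. A call has 1 to 10 rows; each row is the pose to reach, as a shift and turn from the pose commanded when the call began, along the tool's axes at that moment; what a row does not reach only later rows make up. A row lasts 1/8 s, in which the tool goes at most 62.5 mm and 10.7 degrees, less where a joint would pass 70% of its speed; a pose out of reach is approached as far as the arm can. A call with a gripper value outside its range is refused whole. The fingers move at their own pace and stop on an object; "newtons" is the grip in N (left out, the last holds). Time passes only in rows, so rows that repeat a pose let the fingers close. It gives the time, the measured TCP pose, the force and the opening at its end, in the units of the state.
- r.get_state(): the state, without advancing time (a new reading comes with each control period).
- eyes.snapshot(name): name is "scene" or "top" or "wrist"; returns (picture, depth): 480x640x3 uint8, red, green, blue; 480x640 float32, m along the optical axis (not along the pixel's ray), 0 where there is no reading.
- eyes.camera_model(name): a dict with "fx", "fy", "cx", "cy" (pixels), "pose" (4x4, takes a point from camera to world coordinates). Camera axes: x right, y up, looking along -z (the intrinsics and any distortion apply to the point x, -y, -z); pixel columns grow to the right and rows downward; lengths in m; the calibration is good to about 2 mm. A picture is of the moment at which its call begins: read the wrist's pose just before it. camera_model takes no time and is no camera call; for the wrist camera it gives the pose at the moment of the call.
- r.finish_job(): hands the job in, once; it reports no verdict.
The state is a dict: "clock": time; "q": joint angles; "qd": joint speeds; "joint_torque": joint torques, N m; "tool_pos": TCP position; "eef_rot": TCP orientation; "contact_force": force on the tool from outside, world axes, zero at the start; "moment": the same for the moment, N m; "opening": opening from 0.0 (shut) to 1.0 (fully open).
Only numpy, scipy, OpenCV 4.12 (cv2) and the standard library are available. Lean on these libraries where they do the work, as an engineer would, in place of code of your own. Each camera call takes 0.05 s, during which the arm holds its last target.

## Task

The small guide stop with the two orange side buttons has fallen under the low clear guard where the gripper must not touch it: take the yellow-handled hook, drag the stop fully out in front of the guard with it, and lay the hook back flat on the black mat. Then lift the stop by pinching both orange buttons in together, set it squarely astride the square guide rail, fully down between the blue brackets, and let go so that both buttons spring out again. Leave the other things where they are.

Things in the scene. Friction and masses are not known exactly. Their poses are not given: they have to be found in the camera images.
- stop: Guide stop: dark steel saddle block 34 long (its x), 28 wide (its y), 48 tall, about 130 g, standing on four feet on the deck; origin at the centre of its underside, z up. A slot 17 wide, 22 deep runs along x through the underside. In the middle of each y side is an orange lever topped by a button; above 22 the flat shoulders beside it, 14 from the centre, take a firm grip along y
- stop_left (a joint): Lever on the stop's +y side, rad: 0 sprung out, about 0.3 when pinched flush. Its button (12 wide in x, 34 to 46 above the stop's underside) then moves from 18 to 14 from the centre (about 5 N), flush with the shoulders; the tooth at its foot (4 to 8.5 above the underside) swings out of the slot, clear of the rail. Released, it springs back under the rail
- stop_right (a joint): The same for the lever on the stop's -y side. Fingers centred on the stop, closing along its y at about 40 above its underside, push both buttons in at once and then bear on the shoulders
- hook: Hook tool, 250 g, flat on the mat: yellow handle 100 long (its x), 24 wide, 28 tall; origin at the centre of the handle's underside, z up. A dark steel rod 8 wide runs to +x, 5 to 15 above the underside, to a cross arm: 8 thick, its pulling face (towards the handle) at x = 145, spanning y = -4 to +55, 2 to 20 above the underside. Starts with +x pointing away from the robot, within 0.25 rad
- hook_corner (a point): inner corner of the hook, where the rod's +y side meets the arm's pulling face: at (145, 4, 11) in the hook's frame
- hook_tip (a point): free end of the hook's arm: at (149, 55, 11) in the hook's frame
- mat: Black rubber tool mat 270 (its x) by 130 (its y), 4 thick, fixed, on one side of the deck (either side); origin at the centre of its underside on the deck
- guard: Low clear acrylic guard, blue edges, fixed: open at front, sides and back, roof underside 75 above the deck, top 86. Reaches 160 back along its x and 165 to either side along y; posts 12 square at the four corners (y = -160, +160). Origin on the deck under the middle of its front edge, x away from the robot. The stop begins with its centre 25 to 40 behind the front edge, 130 free on its -y side
- rail: Guide rail, fixed, on the side opposite the mat: steel bar 12 square along its x, top 70 and underside 58 above the deck, on two blue brackets at x = -70 and +70 (12 thick, 30 wide, not above the bar's underside) and a dark base 170 x 70 x 10. Origin at the centre of the base's underside. The stop fully down has its origin 48 above this one, its x along the bar (either way)
- knob: black star knob standing on its short steel stem, 38 across, 28 tall, under the guard near its +y end; a bystander, to be left alone
- collar: brass ring 30 across, 12 tall, far under the guard; a bystander, to be left alone
- can: green and steel spray can, 62 across, 170 tall; a bystander, to be left alone
- bottle: clear bottle with white cap, 64 across, 150 tall; a bystander, to be left alone
- wrench: steel wrench lying flat at the +y side; a bystander, to be left alone
- driver: screwdriver with green handle lying at the -y side; a bystander, to be left alone
Things that resemble listed ones, but are neither listed nor needed, are in the scene too. Leave any pink look-alike of the rail alone.

How it is judged:
On the way, in this order (a step that is already met when the one before it is completed fails the run):
1. the hook is held by the fingers and has left its place (contact force between the fingers and hook above 1 N and distance of hook from where it was at the start of the episode above 0.05 m), for 0.2 s.
2. the stop, still upright, is fully out in front of the guard (its centre at least 20 mm ahead of the front edge), dragged with the hook (x of stop in the frame of guard below -0.02 m and angle between stop's own z axis and vertical below 0.2 rad), for 0.2 s.
3. the hook lies flat on the mat again, released (x of hook in the frame of mat between -0.14 and 0.14 m and y of hook in the frame of mat between -0.07 and 0.07 m and x of hook_tip in the frame of mat between -0.145 and 0.145 m and y of hook_tip in the frame of mat between -0.075 and 0.075 m and z of hook in the frame of mat between -0.004 and 0.012 m and angle between hook's own z axis and vertical below 0.15 rad and linear speed of hook below 0.02 m/s and contact force between the fingers and hook below 0.1 N), for 0.2 s.
4. the stop is lifted with both buttons pinched in (value of joint each of stop_left, stop_right above 0.18 rad and height (world z) of stop above 0.025 m and contact force between the fingers and stop above 1 N), for 0.2 s.
At the end, for the whole second after the job is handed in: Stop upright and at rest astride the rail, fully down (origin 44-52 mm above the rail's, within 5 mm of the bar's centre line, 50 mm of its middle, 0.25 rad of its direction), both buttons out (under 0.12 rad); hook flat, at rest on the mat, handle centre and arm tip over it (x of stop in the frame of rail between -0.05 and 0.05 m and y of stop in the frame of rail between -0.005 and 0.005 m and z of stop in the frame of rail between 0.044 and 0.052 m and angle between the x axis of stop and the x axis of rail, either way round below 0.25 rad and angle between stop's own z axis and vertical below 0.12 rad and value of joint each of stop_left, stop_right below 0.12 rad and linear speed of each of stop, hook below 0.02 m/s and x of hook in the frame of mat between -0.14 and 0.14 m and y of hook in the frame of mat between -0.07 and 0.07 m and x of hook_tip in the frame of mat between -0.145 and 0.145 m and y of hook_tip in the frame of mat between -0.075 and 0.075 m and z of hook in the frame of mat between -0.004 and 0.012 m and angle between hook's own z axis and vertical below 0.15 rad); the robot touches nothing.
It fails at once if the gripper or arm touches the stop while it is still under the guard (it must be drawn out with the hook) (contact force between any of the fingers, the arm and stop above 0.3 N and x of stop in the frame of guard above 0 m).
It fails at once if the stop is knocked over (angle between stop's own z axis and vertical above 0.8 rad).
It fails at once if a bystander (knob, collar, can, bottle, wrench or screwdriver) is moved by more than 30 mm (distance of any of knob, collar, can, bottle, wrench, driver from where it was at the start of the episode above 0.03 m).
It also fails if it takes over 72 s, if anything falls off the work surface, if the arm or the gripper's body presses on something with over 40 N, if the wrist force passes 120 N, or if a joint passes its speed limit or range.

## Working session

There is one attempt and no reset: what is moved stays moved. The work goes in short steps, Python scripts to look and compute and a tool call to move; the robot and the scene stay as the last step left them, time stands still between calls to the robot, and variables do not carry over. Pictures are saved under pics/ and viewed, and the job is handed in when it is done.

Besides the shell and the picture viewer there is one more tool, called after "Emit:" as name(argument=value, ...) on one line, values as JSON. servo_tool: Moves the arm, as the interface text tells. Its arguments: {"type":"object","properties":{"deltas":{"type":"array","items":{"type":"object","properties":{"dx":{"type":"number"},"dy":{"type":"number"},"dz":{"type":"number"},"ax":{"type":"number"},"ay":{"type":"number"},"az":{"type":"number"},"hand":{"type":"number"}}}},"newtons":{"type":"number"}},"required":["deltas"]}

```bash
ls; mkdir -p pics
python3 - <<'E'
from plant import r, eyes
import cv2,numpy as np
s=r.get_state(); print({k:np.round(v,3).tolist() for k,v in s.items()})
for n in ["scene","top"]:
    p,d=eyes.snapshot(n); cv2.imwrite(f"pics/{n}0.png",p[:,:,::-1]); np.save(f"pics/{n}0.npy",d)
    m=eyes.camera_model(n); print(n,{k:np.round(v,4).tolist() for k,v in m.items()})
E
```

```text
pics
{'clock': 0.0, 'q': [1.135, 0.69, -0.194, 1.566, 0.157, 0.902, -0.215], 'qd': [0.0, 0.0, -0.001, -0.001, 0.0, 0.001, 0.001], 'joint_torque': [-0.0, -52.756, -1.267, -15.342, -0.053, 0.007, 0.0], 'tool_pos': [0.283, -0.557, 0.263], 'eef_rot': [0.973, 0.233, -0.0, -0.001], 'contact_force': [0.541, -0.517, -0.921], 'moment': [-0.009, -0.005, 0.041], 'opening': 1.0}
scene {'fx': 509.0299, 'fy': 509.0299, 'cx': 309.6828, 'cy': 241.1944, 'pose': [[-0.4734, -0.6331, 0.6124, 1.3256], [0.8808, -0.3351, 0.3344, 0.4086], [-0.0065, 0.6977, 0.7163, 0.9547], [0.0, 0.0, 0.0, 1.0]]}
top {'fx': 604.8606, 'fy': 604.8606, 'cx': 320.7154, 'cy': 234.8299, 'pose': [[-0.0086, 0.9976, -0.0692, 0.4156], [-0.9998, -0.0097, -0.0166, -0.0066], [-0.0173, 0.069, 0.9975, 1.6315], [0.0, 0.0, 0.0, 1.0]]}
```

View pics/scene0.png

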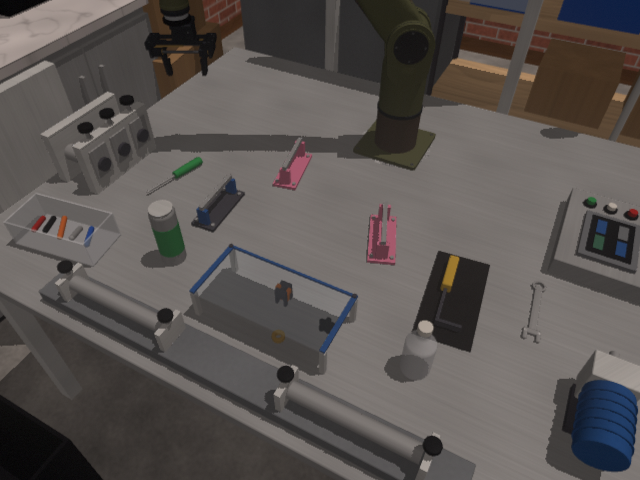

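View pics/top0.png

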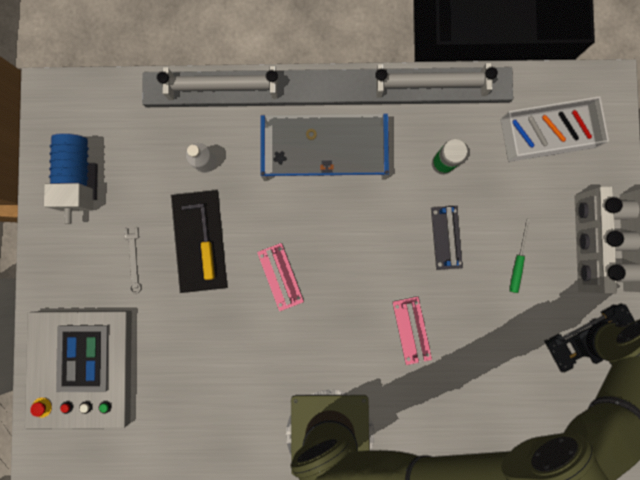

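The top view shows the mat at (200,241) with the yellow hook (handle 207,260, arm tip ~183,206), the guard at (325,147), and the stop at (326,167). The blue-bracket rail is at (447,237), and there are two pink look-alikes at (280,276) and (412,330). The rail meant is the one with blue brackets and a dark base. I'll enlarge to confirm.

```bash
cat > h.py <<'E'
import numpy as np, cv2
def ray(m,u,v):
    d=np.array([(u-m['cx'])/m['fx'],-(v-m['cy'])/m['fy'],-1.0]); P=np.array(m['pose'])
    return P[:3,3],P[:3,:3]@d
def onz(m,u,v,z):
    o,d=ray(m,u,v); return o+d*(z-o[2])/d[2]
def proj(m,p):
    P=np.array(m['pose']); c=P[:3,:3].T@(np.asarray(p,float)-P[:3,3])
    return np.array([m['cx']+m['fx']*c[0]/-c[2], m['cy']-m['fy']*c[1]/-c[2]])
def crop(p,x0,y0,w,h,k,fn):
    cv2.imwrite(fn,cv2.resize(p[y0:y0+h,x0:x0+w],None,fx=k,fy=k,interpolation=cv2.INTER_CUBIC))
E
python3 - <<'E'
from h import *
p=cv2.imread('pics/top0.png'); s=cv2.imread('pics/scene0.png')
a=[cv2.resize(q,(400,300),interpolation=cv2.INTER_CUBIC) for q in (p[185:297,150:300-1][:, :149],p[110:185,265-5:360],p[195:280,395:508],s[220:350,190:363])]
cv2.imwrite('pics/c1.png',np.vstack([np.hstack(a[:2]),np.hstack(a[2:])]))
E
```

```text
(no output)
```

View pics/c1.png

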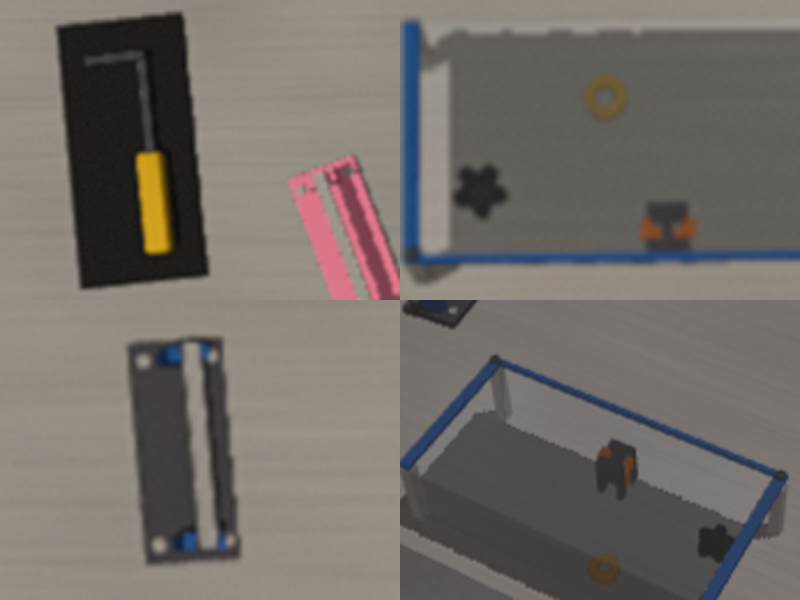

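The crop confirms it: hook on the black mat, stop with two orange buttons just behind the guard's front edge, rail with blue brackets and dark base. Now I'll measure.

Run:
```python
from h import *
from plant import eyes
m=eyes.camera_model('top'); ms=eyes.camera_model('scene')
p=cv2.imread('pics/top0.png'); s=cv2.imread('pics/scene0.png'); 
H=cv2.cvtColor(p,cv2.COLOR_BGR2HSV); d=np.load('pics/top0.npy')
def big(mask,roi,n=1):
    x0,y0,x1,y1=roi; k=np.zeros_like(mask); k[y0:y1,x0:x1]=mask[y0:y1,x0:x1]
    c,_=cv2.findContours(k,cv2.RETR_EXTERNAL,cv2.CHAIN_APPROX_NONE)
    return sorted(c,key=cv2.contourArea)[::-1][:n]
def rect(c,z,name):
    w=np.array([onz(m,u,v,z)[:2] for u,v in c[:,0,:]],np.float32)*1000
    R=cv2.minAreaRect(w); print(name,np.round(R[0],1),np.round(R[1],1),round(R[2],1), 'px',np.round(cv2.minAreaRect(c)[0],1))
y=cv2.inRange(H,(18,120,80),(35,255,255)); rect(big(y,(160,180,240,300))[0],.032,'handle top')
k=cv2.inRange(H,(0,0,0),(180,255,60)); rect(big(k,(160,180,240,300))[0],.004,'mat')
k2=cv2.inRange(H,(0,0,0),(180,255,105)); rect(big(k2,(425,200,470,275))[0],.010,'rail base')
o=cv2.inRange(H,(3,110,60),(17,255,255))
for c in big(o,(305,150,350,180),2): rect(c,.043,'button')
b=cv2.inRange(H,(100,120,60),(130,255,255))
c=big(b,(255,105,400,185))[0]; rect(c,.086,'guard')
print([ (t,round(float(np.median(d[t[1]-2:t[1]+3,t[0]-2:t[0]+3])),3)) for t in [(326,167),(447,237),(207,260),(270,167),(326,200)]])
for n,k in [('base',k2[200:275,425:475]),('o',o[155:178,312:342])]: print(n); print('\n'.join(''.join('#' if q else '.' for q in row) for row in k))
```

```text
handle top [461.9 323.4] [101.4  27.8] 6.0 px [206.6 260.2]
mat [516.2 350.8] [265.6 127. ] 5.8 px [198.7 240.8]
rail base [ 518.9 -315.7] [170.7  72. ] 3.5 px [446.3 237.3]
button [706.   -8.6] [ 9.6 14.8] 56.0 px [330.8 166.8]
button [706.1  13.6] [13.3 10.7] 89.3 px [322.5 167. ]
guard [ 761.8 -151.6] [ 10.3 146.6] 89.1 px [386. 142.]
[((326, 167), 1.568), ((447, 237), 1.618), ((207, 260), 1.604), ((270, 167), 1.57), ((326, 200), 1.642)]
base
..................................................
..................................................
..................................................
..................................................
..................................................
........................####......................
...................##############.................
.......###############....#######.................
......################.......####.................
......############...#.......#.##.................
......####.#######...#..........#.................
......###...######...#.....#....#.................
......###...##########.....###.##.....
[... 3189 characters left out ...]
..................
..............................
..............................
..............................
..............................
..............................
..............................
..............................
..............................
...................#..........
.........###......####........
........####......####........
........#####....#####........
........######..#####.........
.........####....###..........
..............................
..............................
..............................
..............................
..............................
..............................
..............................
..............................
```

```bash
cat >> h.py <<'E'
from scipy.spatial.transform import Rotation as Ro
def down(yaw):  # tool x at yaw, z down
    c,s=np.cos(np.radians(yaw)),np.sin(np.radians(yaw))
    return Ro.from_matrix(np.array([[c,s,0],[s,-c,0],[0,0,-1]]))
def dl(st,pos,yaw):
    R=Ro.from_quat(st['eef_rot']); d=R.inv().apply(np.array(pos)-st['tool_pos'])/.06
    a=np.degrees((R.inv()*down(yaw)).as_rotvec())/6
    return np.round(np.r_[d,a],3).tolist()
def yawof(st):
    x=Ro.from_quat(st['eef_rot']).as_matrix()[:,0]; return np.degrees(np.arctan2(x[1],x[0]))
E
python3 - <<'E'
from h import *
from plant import eyes,r
m=eyes.camera_model('top')
p=cv2.imread('pics/top0.png');H=cv2.cvtColor(p,cv2.COLOR_BGR2HSV)
b=cv2.inRange(H,(95,80,50),(130,255,255))
for u in range(275,385,15):
    v=np.nonzero(b[165:185,u])[0]+165
    if len(v): print(u,v.min(),v.max(),np.round(onz(m,u,v.min()-.5,.086)[:2]*1000,1),np.round(onz(m,u,v.max()+.5,.086)[:2]*1000,1))
print(np.array([onz(m,u,v,.07)[:2]*1000 for u,v in [(450,220),(454.5,250)]]).round(1))
for n,(u,v) in dict(can=(455,153),bottle=(202,150),knob=(280,158),p1=(280,276),p2=(412,330)).items(): print(n,onz(m,u,v,.07).round(3))
s=r.get_state();print(yawof(s)); 
for P in [(.5,-.1,.25),(.47,.325,.25)]: print(dl(s,P,6))
E
```

```text
275 173 175 [685.3 135.9] [677.5 135.9]
290 173 175 [684.9  97.1] [677.   97.1]
305 173 175 [684.4  58.4] [676.6  58.4]
320 173 174 [684.   19.6] [678.8  19.7]
335 173 174 [683.5 -19.1] [678.3 -19. ]
350 173 174 [683.1 -57.7] [677.9 -57.6]
365 172 174 [685.2 -96.4] [677.4 -96.3]
380 172 174 [ 684.8 -135. ] [ 677.  -134.8]
[[ 559.  -314.9]
 [ 481.4 -324.6]]
can [ 0.734 -0.332  0.07 ]
bottle [0.75  0.329 0.07 ]
knob [0.726 0.124 0.07 ]
p1 [0.418 0.125 0.07 ]
p2 [ 0.278 -0.212  0.07 ]
26.925613363156526
[6.677, -5.148, 0.224, -0.015, 0.004, 3.488]
[9.439, -11.69, 0.235, -0.015, 0.004, 3.488]
```

Emit:
servo_tool(deltas=[{"dx": 6.7, "dy": -5.15, "dz": 0.2, "az": 3.5}, {"dx": 6.7, "dy": -5.15, "dz": 0.2, "az": 3.5}, {"dx": 6.7, "dy": -5.15, "dz": 0.2, "az": 3.5}, {"dx": 6.7, "dy": -5.15, "dz": 0.2, "az": 3.5}, {"dx": 6.7, "dy": -5.15, "dz": 0.2, "az": 3.5}, {"dx": 6.7, "dy": -5.15, "dz": 0.2, "az": 3.5}, {"dx": 6.7, "dy": -5.15, "dz": 0.2, "az": 3.5}, {"dx": 9.4, "dy": -11.7, "dz": 0.5, "az": 3.5}, {"dx": 9.4, "dy": -11.7, "dz": 0.5, "az": 3.5}, {"dx": 9.4, "dy": -11.7, "dz": 0.5, "az": 3.5}])

```text
schema error: expected keys dx, dy, dz, ax, ay, az, hand
```

Emit:
servo_tool(deltas=[{"dx": 6.7, "dy": -5.15, "dz": 0.2, "ax": 0, "ay": 0, "az": 3.5, "hand": 88}, {"dx": 6.7, "dy": -5.15, "dz": 0.2, "ax": 0, "ay": 0, "az": 3.5, "hand": 88}, {"dx": 6.7, "dy": -5.15, "dz": 0.2, "ax": 0, "ay": 0, "az": 3.5, "hand": 88}, {"dx": 6.7, "dy": -5.15, "dz": 0.2, "ax": 0, "ay": 0, "az": 3.5, "hand": 88}, {"dx": 6.7, "dy": -5.15, "dz": 0.2, "ax": 0, "ay": 0, "az": 3.5, "hand": 88}, {"dx": 6.7, "dy": -5.15, "dz": 0.2, "ax": 0, "ay": 0, "az": 3.5, "hand": 88}, {"dx": 6.7, "dy": -5.15, "dz": 0.2, "ax": 0, "ay": 0, "az": 3.5, "hand": 88}, {"dx": 9.4, "dy": -11.7, "dz": 0.5, "ax": 0, "ay": 0, "az": 3.5, "hand": 88}, {"dx": 9.4, "dy": -11.7, "dz": 0.5, "ax": 0, "ay": 0, "az": 3.5, "hand": 88}, {"dx": 9.4, "dy": -11.7, "dz": 0.5, "ax": 0, "ay": 0, "az": 3.5, "hand": 88}])

```text
clock: 1.35
tool_pos: [0.4699, 0.0267, 0.2456]
eef_rot: [0.999, 0.052, -0.0, 0.0]
contact_force: [1.6, 0.2, 0.1]
opening: 1.002
```

Emit:
servo_tool(deltas=[{"dx": 0.5, "dy": -4.95, "dz": 0.5, "ax": 0, "ay": 0, "az": 0, "hand": 88}, {"dx": 0.5, "dy": -4.95, "dz": 0.5, "ax": 0, "ay": 0, "az": 0, "hand": 88}, {"dx": 0.5, "dy": -4.95, "dz": 0.5, "ax": 0, "ay": 0, "az": 0, "hand": 88}, {"dx": 0.5, "dy": -4.95, "dz": 0.5, "ax": 0, "ay": 0, "az": 0, "hand": 88}, {"dx": 0.5, "dy": -4.95, "dz": 0.5, "ax": 0, "ay": 0, "az": 0, "hand": 88}, {"dx": 0.5, "dy": -4.95, "dz": 0.5, "ax": 0, "ay": 0, "az": 0, "hand": 88}, {"dx": 0.5, "dy": -4.95, "dz": 0.5, "ax": 0, "ay": 0, "az": 0, "hand": 88}])

```text
clock: 2.22
tool_pos: [0.4692, 0.3221, 0.2154]
eef_rot: [0.999, 0.051, -0.0, 0.001]
contact_force: [-0.5, -0.9, -0.7]
opening: 0.999
```

Run:
```python
from h import *
from plant import eyes,r
s=r.get_state();m=eyes.camera_model('wrist');p,d=eyes.snapshot('wrist');p=p[:,:,::-1].copy()
cv2.imwrite('pics/w1.png',p)
print(s['tool_pos'],yawof(s),np.round(m['pose'],3).tolist(),m['fx'])
H=cv2.cvtColor(p,cv2.COLOR_BGR2HSV)
y=cv2.inRange(H,(18,120,80),(35,255,255))
c=max(cv2.findContours(y,0,1)[0],key=cv2.contourArea)
w=np.array([onz(m,u,v,.032)[:2]*1000 for u,v in c[:,0]],np.float32); print(cv2.minAreaRect(w),cv2.minAreaRect(c))
```

```text
[0.46923375 0.32213963 0.21537428] 5.8979403410048015 [[0.103, 0.952, 0.29, 0.545], [-0.995, 0.098, 0.031, 0.33], [0.001, -0.291, 0.957, 0.336], [0.0, 0.0, 0.0, 1.0]] 347.04952065777235
((250.211181640625, 140.5145721435547), (22.129474639892578, 387.77777099609375), 5.826882839202881) ((464.5, 434.0), (16.0, 349.0), 90.0)
```

View pics/w1.png

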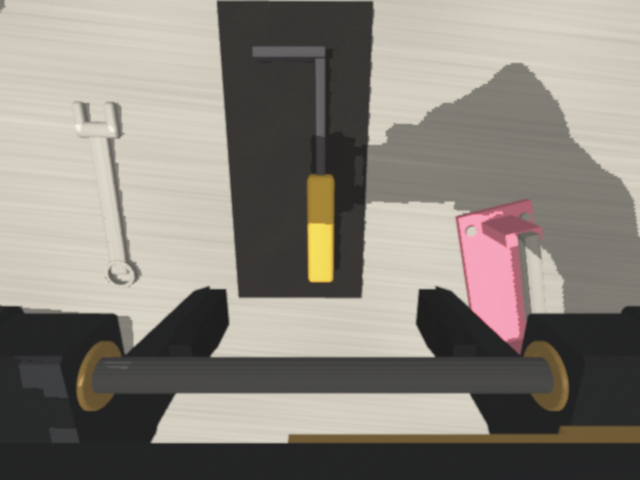

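The wrist view shows the hook handle at (320,228), its corner at (320,48) and its tip at (254,50).

Run:
```python
from h import *
from plant import eyes,r
m=eyes.camera_model('wrist');p=cv2.imread('pics/w1.png');s=r.get_state()
H=cv2.cvtColor(p,cv2.COLOR_BGR2HSV)
y=cv2.inRange(H,(15,110,70),(38,255,255)); y[300:]=0
c=max(cv2.findContours(y,0,1)[0],key=cv2.contourArea)
w=np.array([onz(m,u,v,.032)[:2]*1000 for u,v in c[:,0]],np.float32); print(cv2.minAreaRect(w),cv2.minAreaRect(c))
k=cv2.inRange(H,(0,0,0),(180,255,70)); k[299:]=0;k[:,:210]=0;k[:,380:]=0
c=max(cv2.findContours(k,0,1)[0],key=cv2.contourArea)
for q in [(218,2),(373,2),(239,297),(361,297)]: print('mat',onz(m,*q,.004)*1000)
for q in [(252,51),(325,57),(316,57)]: print('hook',onz(m,*q,.02)*1000)
print(dl(s,(.467,.3245,.032),6))
```

```text
((464.7318420410156, 322.0016784667969), (101.24249267578125, 25.302892684936523), 5.082416534423828) ((320.5, 228.0), (108.0, 27.0), 90.0)
mat [642.96900425 425.50054437   4.        ]
mat [655.98368349 298.08511921   4.        ]
mat [376.85954883 399.72149118   4.        ]
mat [389.75232957 272.20533274   4.        ]
hook [606.46606919 392.81308188  20.        ]
hook [608.13289195 333.1398626   20.        ]
hook [607.38479203 340.47522985  20.        ]
[-0.036, -0.062, 3.06, 0.017, 0.005, -0.032]
```

Emit:
servo_tool(deltas=[{"dx": 0, "dy": -0.03, "dz": 1.0, "ax": 0, "ay": 0, "az": 0, "hand": 88}, {"dx": 0, "dy": -0.03, "dz": 2.0, "ax": 0, "ay": 0, "az": 0, "hand": 60}, {"dx": 0, "dy": -0.03, "dz": 2.7, "ax": 0, "ay": 0, "az": 0, "hand": 60}, {"dx": 0, "dy": -0.03, "dz": 3.03, "ax": 0, "ay": 0, "az": 0, "hand": 60}, {"dx": 0, "dy": -0.03, "dz": 3.03, "ax": 0, "ay": 0, "az": 0, "hand": 60}], newtons=40)

```text
clock: 2.9
tool_pos: [0.4694, 0.3237, 0.0336]
eef_rot: [0.999, 0.051, -0.001, 0.001]
contact_force: [0.3, -0.4, 1.0]
opening: 0.681
```

Emit:
servo_tool(deltas=[{"dx": 0, "dy": 0, "dz": 0, "ax": 0, "ay": 0, "az": 0, "hand": 10}, {"dx": 0, "dy": 0, "dz": 0, "ax": 0, "ay": 0, "az": 0, "hand": 10}, {"dx": 0, "dy": 0, "dz": 0, "ax": 0, "ay": 0, "az": 0, "hand": 10}, {"dx": 0, "dy": 0, "dz": 0, "ax": 0, "ay": 0, "az": 0, "hand": 10}, {"dx": 0, "dy": 0, "dz": 0, "ax": 0, "ay": 0, "az": 0, "hand": 10}], newtons=40)

```text
clock: 3.52
tool_pos: [0.4694, 0.3248, 0.0346]
eef_rot: [0.999, 0.051, 0.0, 0.0]
contact_force: [-1.1, -1.0, 5.9]
opening: 0.271
```

Emit:
servo_tool(deltas=[{"dx": 0, "dy": 0, "dz": -0.5, "ax": 0, "ay": 0, "az": 0, "hand": 10}, {"dx": 0, "dy": 0, "dz": -1.3, "ax": 0, "ay": 0, "az": 0, "hand": 10}, {"dx": 0, "dy": 0, "dz": -2.0, "ax": 0, "ay": 0, "az": 0, "hand": 10}, {"dx": 0, "dy": 0, "dz": -2.0, "ax": 0, "ay": 0, "az": 0, "hand": 10}])

```text
clock: 4.03
tool_pos: [0.4706, 0.3261, 0.1566]
eef_rot: [0.999, 0.052, 0.002, -0.002]
contact_force: [0.3, 0.1, -3.7]
opening: 0.267
```

Run:
```python
from h import *
from plant import eyes,r
s=r.get_state();m=eyes.camera_model('wrist');p,d=eyes.snapshot('wrist');p=p[:,:,::-1].copy()
cv2.imwrite('pics/w2.png',p)
print(s['clock'],s['tool_pos'],yawof(s))
print(dl(s,(.506,-.083,.15),0))
```

```text
4.025 [0.47064779 0.32608932 0.1565638 ] 5.9169604385171715
[-0.117, 6.843, 0.088, -0.031, -0.046, 0.986]
```

View pics/w2.png

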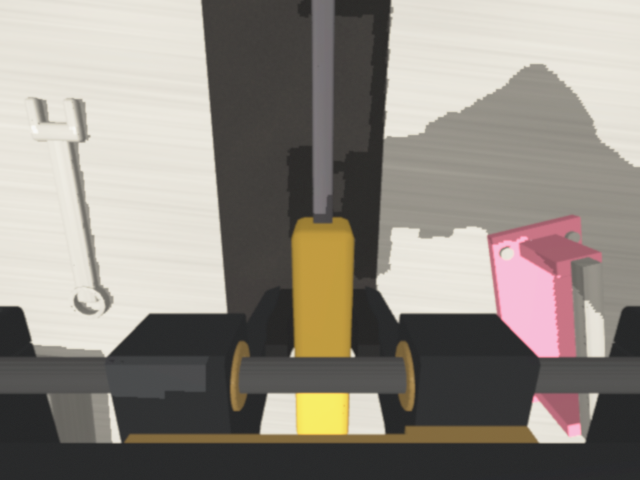

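The hook hangs straight in the fingers, rod at (322,100) and handle front at (322,219). I'll move to the front of the guard.

Emit:
servo_tool(deltas=[{"dx": -0.1, "dy": 6.84, "dz": 0.0, "ax": 0, "ay": 0, "az": 0.98, "hand": 10}, {"dx": -0.1, "dy": 6.84, "dz": 0.0, "ax": 0, "ay": 0, "az": 0.98, "hand": 10}, {"dx": -0.1, "dy": 6.84, "dz": 0.0, "ax": 0, "ay": 0, "az": 0.98, "hand": 10}, {"dx": -0.1, "dy": 6.84, "dz": 0.0, "ax": 0, "ay": 0, "az": 0.98, "hand": 10}, {"dx": -0.1, "dy": 6.84, "dz": 0.0, "ax": 0, "ay": 0, "az": 0.98, "hand": 10}, {"dx": -0.1, "dy": 6.84, "dz": 0.0, "ax": 0, "ay": 0, "az": 0.98, "hand": 10}, {"dx": -0.1, "dy": 6.84, "dz": 0.0, "ax": 0, "ay": 0, "az": 0.98, "hand": 10}, {"dx": -0.1, "dy": 6.84, "dz": 0.0, "ax": 0, "ay": 0, "az": 0.98, "hand": 10}, {"dx": -0.1, "dy": 6.84, "dz": 0.0, "ax": 0, "ay": 0, "az": 0.98, "hand": 10}])

```text
clock: 5.2
tool_pos: [0.5046, -0.0827, 0.1527]
eef_rot: [1.0, 0.001, -0.001, -0.001]
contact_force: [-0.3, 0.5, -2.7]
opening: 0.271
```

Run:
```python
from h import *
from plant import eyes,r
s=r.get_state();m=eyes.camera_model('wrist');p,d=eyes.snapshot('wrist');p=p[:,:,::-1].copy()
cv2.imwrite('pics/w3.png',p)
print(s['clock'],s['tool_pos'],yawof(s))
print('front',onz(m,323,219,s['tool_pos'][2]-.002))
print(dl(s,(.506,-.083,.033),0))
H=cv2.cvtColor(p,cv2.COLOR_BGR2HSV)
o=cv2.inRange(H,(3,110,60),(17,255,255))
for c in sorted(cv2.findContours(o,0,1)[0],key=cv2.contourArea)[-4:]:
    q=cv2.minAreaRect(c)[0]; print(q,cv2.contourArea(c),onz(m,*q,.043))
```

```text
5.2 [ 0.5046093  -0.08270118  0.15266015] 0.0931818439943769
front [ 0.55220313 -0.08258497  0.15066015]
[0.029, 0.008, 1.994, -0.013, 0.027, 0.016]
```

View pics/w3.png

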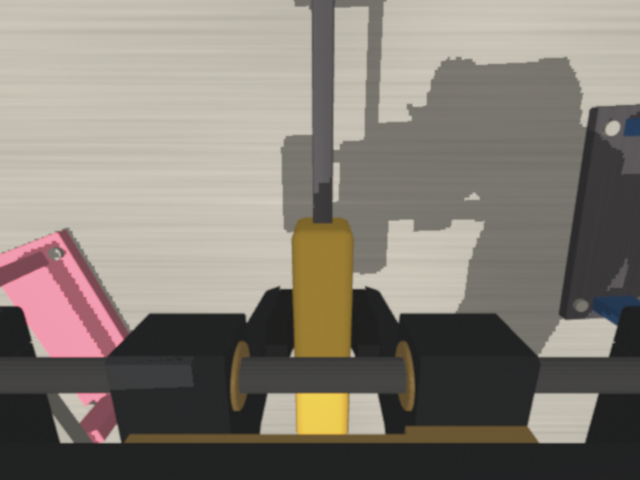

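Emit:
servo_tool(deltas=[{"dx": 0, "dy": 0, "dz": 0.9, "ax": 0, "ay": 0, "az": 0, "hand": 10}, {"dx": 0, "dy": 0, "dz": 1.6, "ax": 0, "ay": 0, "az": 0, "hand": 10}, {"dx": 0, "dy": 0, "dz": 1.95, "ax": 0, "ay": 0, "az": 0, "hand": 10}, {"dx": 0, "dy": 0, "dz": 1.95, "ax": 0, "ay": 0, "az": 0, "hand": 10}])

```text
clock: 5.75
tool_pos: [0.5045, -0.0817, 0.0354]
eef_rot: [1.0, 0.002, -0.002, -0.001]
contact_force: [0.5, -0.0, -2.4]
opening: 0.267
```

Run:
```python
from h import *
from plant import eyes,r
s=r.get_state()
for n in ('top','scene'):
    p,d=eyes.snapshot(n);p=p[:,:,::-1].copy();cv2.imwrite(f'pics/{n}2.png',p)
    crop(p,*((260,100,200,150,4) if n=='top' else (180,170,200,150,4)),f'pics/{n}2c.png')
print(s['clock'],s['tool_pos'],yawof(s),s['contact_force'])
```

```text
5.75 [ 0.50446019 -0.08173841  0.03537716] 0.21319606526828241 [ 0.51698139 -0.0379332  -2.4254493 ]
```

View pics/top2c.png

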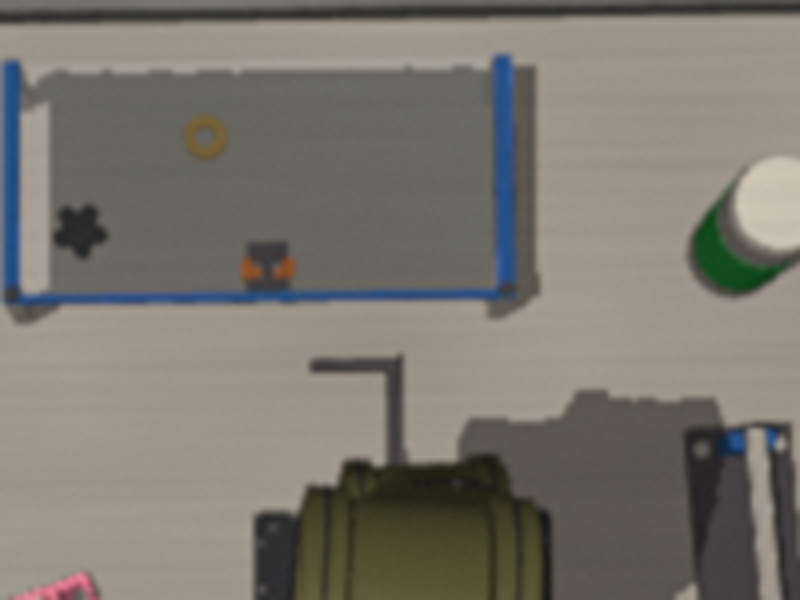

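View pics/scene2c.png

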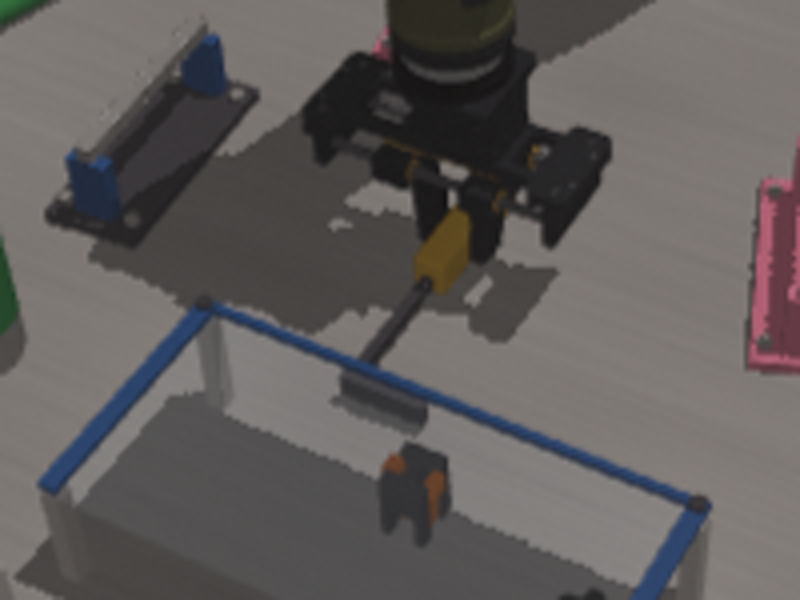

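Run:
```python
from h import *
from plant import eyes,r
m=eyes.camera_model('top')
print(onz(m,349,191.3,.025),onz(m,337.5,191.5,.025), onz(m,327,166.5,.048),onz(m,327,160.2,.048))
```

```text
[ 0.64290813 -0.05645057  0.025     ] [ 0.64270752 -0.02570799  0.025     ] [0.70636409 0.00162713 0.048     ] [0.72320889 0.00147095 0.048     ]
```

Emit:
servo_tool(deltas=[{"dx": 0.5, "dy": 0.07, "dz": 0.02, "ax": 0, "ay": 0, "az": 0, "hand": 10}, {"dx": 1.1, "dy": 0.07, "dz": 0.02, "ax": 0, "ay": 0, "az": 0, "hand": 10}, {"dx": 1.55, "dy": 0.07, "dz": 0.02, "ax": 0, "ay": 0, "az": 0, "hand": 10}, {"dx": 1.55, "dy": 0.07, "dz": 0.02, "ax": 0, "ay": 0, "az": 0, "hand": 10}])

```text
clock: 6.35
tool_pos: [0.6019, -0.0873, 0.0376]
eef_rot: [1.0, 0.001, 0.003, -0.0]
contact_force: [-0.6, 0.4, -2.9]
opening: 0.266
```

Run:
```python
from h import *
from plant import eyes,r
s=r.get_state()
for n in ('top','scene'):
    p,d=eyes.snapshot(n);p=p[:,:,::-1].copy();cv2.imwrite(f'pics/{n}3.png',p)
    crop(p,*((260,100,200,150,4) if n=='top' else (180,170,200,150,4)),f'pics/{n}3c.png')
print(s['clock'],s['tool_pos'],yawof(s),s['contact_force'])
```

```text
6.35 [ 0.60185833 -0.08728049  0.03761882] 0.08736335472719134 [-0.6005995   0.43699736 -2.94275788]
```

View pics/top3c.png

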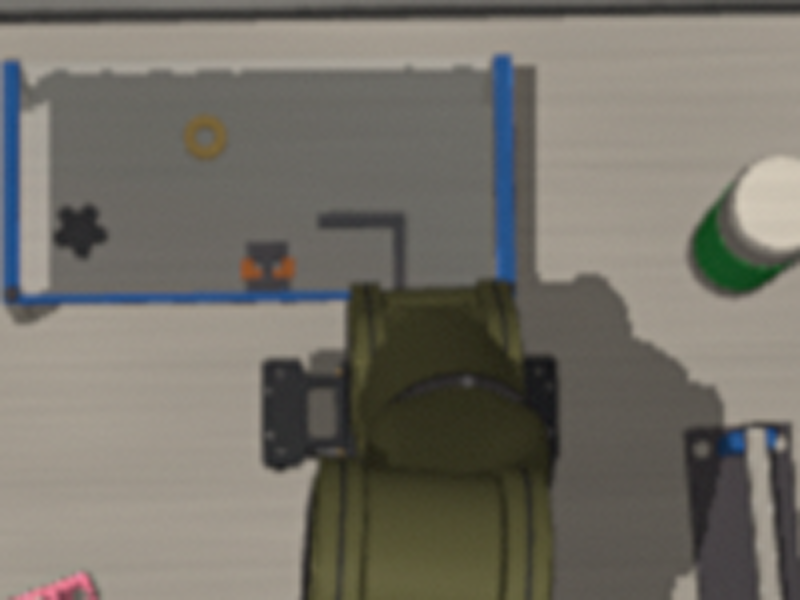

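View pics/scene3c.png

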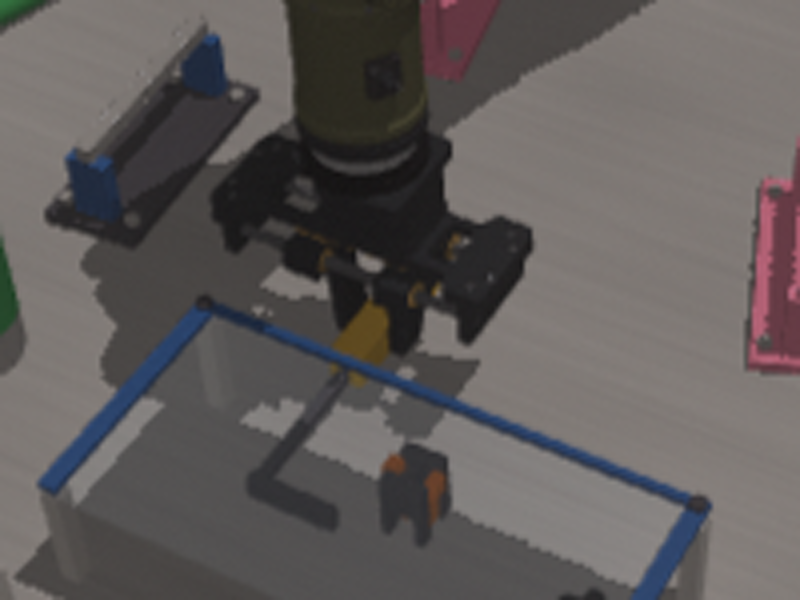

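Emit:
servo_tool(deltas=[{"dx": 0, "dy": -0.4, "dz": 0.06, "ax": 0, "ay": 0, "az": 0, "hand": 10}, {"dx": 0, "dy": -0.94, "dz": 0.06, "ax": 0, "ay": 0, "az": 0, "hand": 10}, {"dx": 0, "dy": -0.94, "dz": 0.06, "ax": 0, "ay": 0, "az": 0, "hand": 10}, {"dx": 0, "dy": -0.94, "dz": 0.06, "ax": 0, "ay": 0, "az": 0, "hand": 10}])

```text
clock: 6.95
tool_pos: [0.5976, -0.0323, 0.0325]
eef_rot: [1.0, 0.0, -0.001, 0.001]
contact_force: [-0.2, 0.7, -2.0]
opening: 0.269
```

Run:
```python
from h import *
from plant import eyes,r
s=r.get_state()
for n in ('top','scene'):
    p,d=eyes.snapshot(n);p=p[:,:,::-1].copy();cv2.imwrite(f'pics/{n}4.png',p)
    crop(p,*((260,100,100,75,6) if n=='top' else (180,170,200,150,4)),f'pics/{n}4c.png')
print(s['clock'],s['tool_pos'],yawof(s),s['contact_force'])
```

```text
6.95 [ 0.59758552 -0.03230581  0.03252899] 0.032686077921846184 [-0.23282569  0.70697016 -1.98393967]
```

View pics/top4c.png

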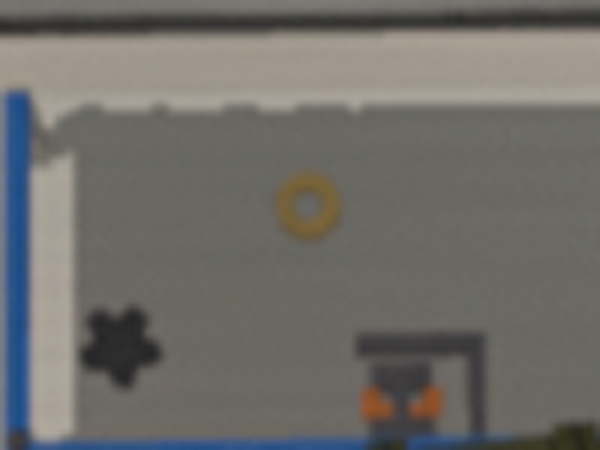

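View pics/scene4c.png

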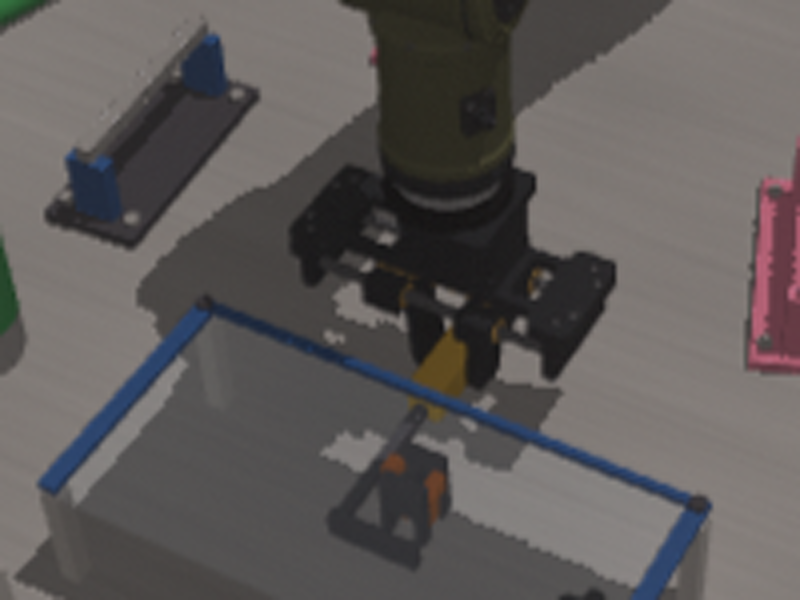

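The arm is behind the stop, with the rod to its right and about 10 mm clear. Dragging now.

Emit:
servo_tool(deltas=[{"dx": -0.1, "dy": 0, "dz": 0, "ax": 0, "ay": 0, "az": 0, "hand": 10}, {"dx": -0.25, "dy": 0, "dz": 0, "ax": 0, "ay": 0, "az": 0, "hand": 10}, {"dx": -0.45, "dy": 0, "dz": 0, "ax": 0, "ay": 0, "az": 0, "hand": 10}, {"dx": -0.7, "dy": 0, "dz": 0, "ax": 0, "ay": 0, "az": 0, "hand": 10}, {"dx": -1.0, "dy": 0, "dz": 0, "ax": 0, "ay": 0, "az": 0, "hand": 10}, {"dx": -1.3, "dy": 0, "dz": 0, "ax": 0, "ay": 0, "az": 0, "hand": 10}, {"dx": -1.6, "dy": 0, "dz": 0, "ax": 0, "ay": 0, "az": 0, "hand": 10}, {"dx": -1.85, "dy": 0, "dz": 0, "ax": 0, "ay": 0, "az": 0, "hand": 10}, {"dx": -2.0, "dy": 0, "dz": 0, "ax": 0, "ay": 0, "az": 0, "hand": 10}, {"dx": -2.05, "dy": 0, "dz": 0, "ax": 0, "ay": 0, "az": 0, "hand": 10}])

```text
clock: 8.3
tool_pos: [0.4752, -0.0317, 0.0324]
eef_rot: [1.0, 0.0, 0.0, 0.0]
contact_force: [1.6, 0.2, -2.2]
opening: 0.268
```

Run:
```python
from h import *
from plant import eyes,r
s=r.get_state()
for n in ('top','scene'):
    p,d=eyes.snapshot(n);p=p[:,:,::-1].copy();cv2.imwrite(f'pics/{n}5.png',p)
    crop(p,*((260,130,133,100,6) if n=='top' else (230,150,160,120,5)),f'pics/{n}5c.png')
    m=eyes.camera_model(n)
    H=cv2.cvtColor(p,cv2.COLOR_BGR2HSV); o=cv2.inRange(H,(3,110,60),(17,255,255))
    for c in sorted(cv2.findContours(o,0,1)[0],key=cv2.contourArea)[-6:]:
        q=cv2.minAreaRect(c)[0]; print(n,np.round(q,1),cv2.contourArea(c),onz(m,*q,.043).round(4))
print(s['clock'],s['tool_pos'],yawof(s),s['contact_force'])
```

```text
top [575. 110.] 0.0 [ 0.8509 -0.6572  0.043 ]
top [ 39.4 409. ] 11.0 [0.0785 0.7559 0.043 ]
top [322.5 208.5] 18.5 [0.5954 0.0146 0.043 ]
top [330.5 208.5] 20.0 [ 0.5952 -0.0065  0.043 ]
top [553.6 127.9] 138.0 [ 0.8034 -0.5991  0.043 ]
top [  9.5 139. ] 2721.0 [0.7919 0.8538 0.043 ]
scene [604.   44.1] 132.0 [-0.9665  0.5     0.043 ]
scene [507.7  35.2] 134.5 [-0.8729  0.1425  0.043 ]
scene [481.6  30. ] 216.0 [-0.8735  0.0347  0.043 ]
scene [630.  117.5] 373.0 [-0.4356  0.6377  0.043 ]
scene [197.2  40.2] 4232.5 [-0.2466 -0.9634  0.043 ]
scene [578.3  84.2] 6397.5 [-0.5855  0.4573  0.043 ]
8.3 [ 0.47523492 -0.03168097  0.03235107] 0.032449259743778325 [ 1.55795618  0.24192649 -2.24728749]
```

View pics/top5c.png

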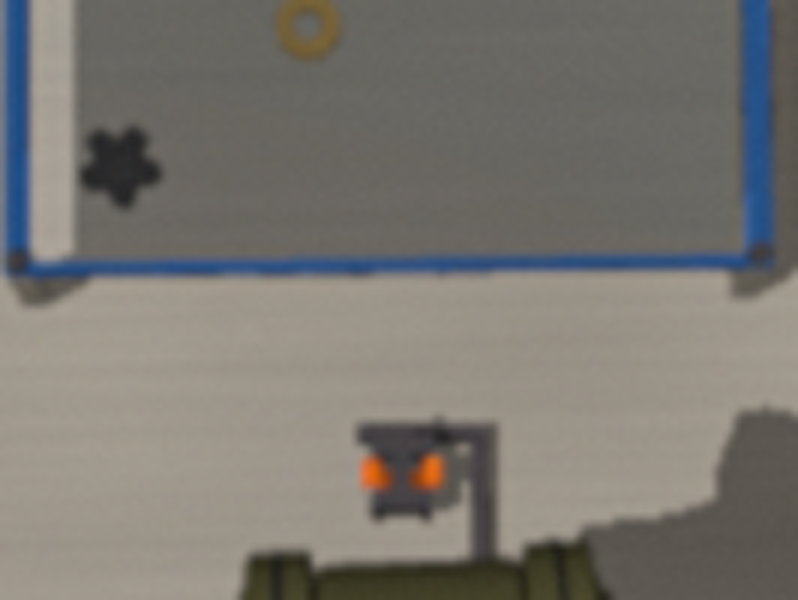

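View pics/scene5c.png

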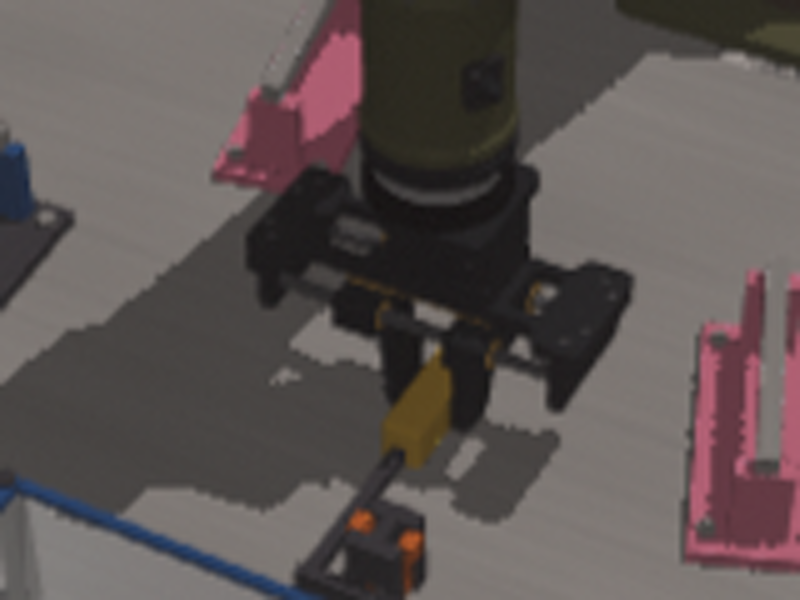

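The stop stands upright at (326,208), about 83 mm in front of the edge. I'll free the hook forward, lift it, and take it back.

Emit:
servo_tool(deltas=[{"dx": 0.2, "dy": 0, "dz": 0, "ax": 0, "ay": 0, "az": 0, "hand": 10}, {"dx": 0.2, "dy": 0, "dz": 0, "ax": 0, "ay": 0, "az": 0, "hand": 10}, {"dx": 0.2, "dy": 0, "dz": -0.4, "ax": 0, "ay": 0, "az": 0, "hand": 10}, {"dx": 0.2, "dy": 0, "dz": -1.1, "ax": 0, "ay": 0, "az": 0, "hand": 10}, {"dx": 0.2, "dy": 0, "dz": -2.0, "ax": 0, "ay": 0, "az": 0, "hand": 10}, {"dx": 0.2, "dy": 0, "dz": -2.0, "ax": 0, "ay": 0, "az": 0, "hand": 10}, {"dx": 0.2, "dy": 0, "dz": -2.0, "ax": 0, "ay": 0, "az": 0, "hand": 10}])

```text
clock: 9.28
tool_pos: [0.4872, -0.0316, 0.1518]
eef_rot: [1.0, 0.0, -0.0, 0.0]
contact_force: [0.3, 0.4, -3.8]
opening: 0.265
```

Run:
```python
from h import *
from plant import eyes,r
s=r.get_state()
print(s['clock'],s['tool_pos'],yawof(s),s['contact_force'])
print(dl(s,(.475,.324,.15),5.9))
```

```text
9.275 [ 0.48715106 -0.03164759  0.1518483 ] 0.03988149708151567 [ 0.34358842  0.40988114 -3.79385744]
[-0.198, -5.928, 0.031, 0.0, 0.006, -0.977]
```

Emit:
servo_tool(deltas=[{"dx": -0.2, "dy": -5.93, "dz": 0, "ax": 0, "ay": 0, "az": -0.98, "hand": 10}, {"dx": -0.2, "dy": -5.93, "dz": 0, "ax": 0, "ay": 0, "az": -0.98, "hand": 10}, {"dx": -0.2, "dy": -5.93, "dz": 0, "ax": 0, "ay": 0, "az": -0.98, "hand": 10}, {"dx": -0.2, "dy": -5.93, "dz": 0, "ax": 0, "ay": 0, "az": -0.98, "hand": 10}, {"dx": -0.2, "dy": -5.93, "dz": 0, "ax": 0, "ay": 0, "az": -0.98, "hand": 10}, {"dx": -0.2, "dy": -5.93, "dz": 0, "ax": 0, "ay": 0, "az": -0.98, "hand": 10}, {"dx": -0.2, "dy": -5.93, "dz": 0, "ax": 0, "ay": 0, "az": -0.98, "hand": 10}, {"dx": -0.2, "dy": -5.93, "dz": 0, "ax": 0, "ay": 0, "az": -0.98, "hand": 10}, {"dx": -0.2, "dy": -5.93, "dz": 0, "ax": 0, "ay": 0, "az": -0.98, "hand": 10}])

```text
clock: 10.4
tool_pos: [0.4754, 0.3217, 0.1513]
eef_rot: [0.999, 0.05, -0.001, 0.001]
contact_force: [0.3, 0.1, -2.9]
opening: 0.269
```

Run:
```python
from h import *
from plant import eyes,r
s=r.get_state()
print(s['clock'],s['tool_pos'],yawof(s),s['contact_force'])
print(dl(s,(.473,.324,.0345),5.9))
p,d=eyes.snapshot('wrist');cv2.imwrite('pics/w6.png',p[:,:,::-1])
```

```text
10.4 [0.47535497 0.32172489 0.15131222] 5.767200595080547 [ 0.25086746  0.14110273 -2.92122529]
[-0.032, -0.047, 1.947, 0.025, 0.016, -0.022]
```

View pics/w6.png

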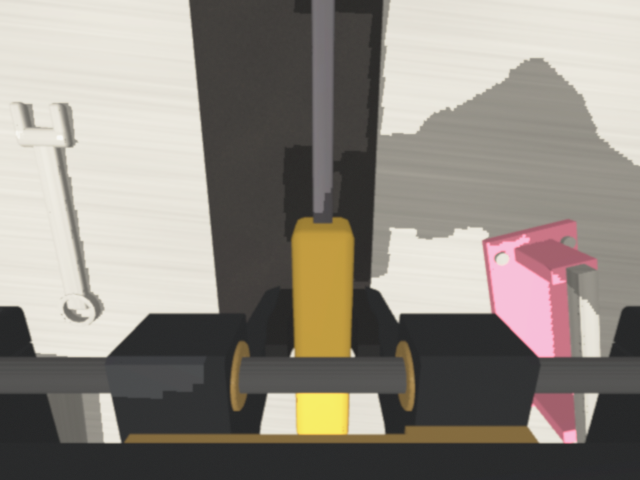

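The hook is unshifted in the grip over the mat. Lowering.

Emit:
servo_tool(deltas=[{"dx": 0, "dy": -0.05, "dz": 0.9, "ax": 0, "ay": 0, "az": 0, "hand": 10}, {"dx": 0, "dy": -0.05, "dz": 1.6, "ax": 0, "ay": 0, "az": 0, "hand": 10}, {"dx": 0, "dy": -0.05, "dz": 1.85, "ax": 0, "ay": 0, "az": 0, "hand": 10}, {"dx": 0, "dy": -0.05, "dz": 1.94, "ax": 0, "ay": 0, "az": 0, "hand": 10}, {"dx": 0, "dy": -0.05, "dz": 1.94, "ax": 0, "ay": 0, "az": 0, "hand": 10}])

```text
clock: 11.08
tool_pos: [0.4758, 0.3273, 0.0368]
eef_rot: [0.999, 0.051, 0.001, -0.0]
contact_force: [0.8, 1.1, -2.7]
opening: 0.269
```

Emit:
servo_tool(deltas=[{"dx": 0, "dy": 0, "dz": 0.05, "ax": 0, "ay": 0, "az": 0, "hand": 10}, {"dx": 0, "dy": 0, "dz": 0.05, "ax": 0, "ay": 0, "az": 0, "hand": 10}])

```text
clock: 11.32
tool_pos: [0.4761, 0.3277, 0.0346]
eef_rot: [0.999, 0.052, 0.001, -0.001]
contact_force: [-0.2, 0.2, 5.2]
opening: 0.275
```

Contact at +5 N, so the hook is on the mat. Opening, then rising.

Emit:
servo_tool(deltas=[{"dx": 0, "dy": 0, "dz": 0, "ax": 0, "ay": 0, "az": 0, "hand": 50}, {"dx": 0, "dy": 0, "dz": 0, "ax": 0, "ay": 0, "az": 0, "hand": 50}, {"dx": 0, "dy": 0, "dz": 0, "ax": 0, "ay": 0, "az": 0, "hand": 50}, {"dx": 0, "dy": 0, "dz": -0.5, "ax": 0, "ay": 0, "az": 0, "hand": 60}, {"dx": 0, "dy": 0, "dz": -1.5, "ax": 0, "ay": 0, "az": 0, "hand": 60}, {"dx": 0, "dy": 0, "dz": -2.5, "ax": 0, "ay": 0, "az": 0, "hand": 60}, {"dx": 0, "dy": 0, "dz": -3.0, "ax": 0, "ay": 0, "az": 0, "hand": 60}])

```text
clock: 12.2
tool_pos: [0.476, 0.3277, 0.2161]
eef_rot: [0.999, 0.052, 0.002, -0.001]
contact_force: [0.6, 0.4, -0.1]
opening: 0.679
```

Run:
```python
from h import *
from plant import eyes,r
s=r.get_state();m=eyes.camera_model('wrist')
p,d=eyes.snapshot('wrist');p=p[:,:,::-1].copy();cv2.imwrite('pics/w7.png',p)
print(s['clock'],s['tool_pos'],yawof(s),s['contact_force'])
H=cv2.cvtColor(p,cv2.COLOR_BGR2HSV)
y=cv2.inRange(H,(15,110,70),(38,255,255)); y[320:]=0
c=max(cv2.findContours(y,0,1)[0],key=cv2.contourArea)
w=np.array([onz(m,u,v,.032)[:2]*1000 for u,v in c[:,0]],np.float32); print(cv2.minAreaRect(w),cv2.minAreaRect(c))
print(dl(s,(.54,-.003,.22),0))
```

```text
12.2 [0.4759738  0.32771057 0.21605064] 5.905566538252189 [ 0.60998554  0.42160518 -0.08563624]
((471.00457763671875, 327.2406311035156), (101.41182708740234, 25.368896484375), 5.286327838897705) ((322.4999694824219, 228.99996948242188), (26.999996185302734, 107.99998474121094), 0.0)
[0.495, 5.592, -0.076, -0.023, -0.036, 0.984]
```

View pics/w7.png

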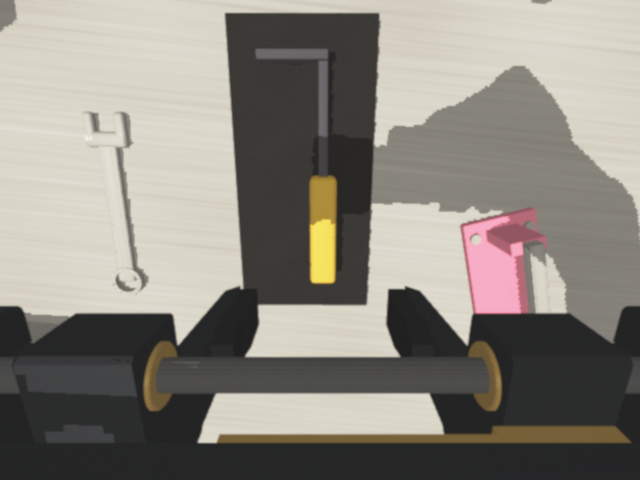

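The hook lies flat on the mat, handle at (322,229) and tip at (257,54), well inside the mat edges. Next, the stop.

Emit:
servo_tool(deltas=[{"dx": 1.0, "dy": 5.55, "dz": 0, "ax": 0, "ay": 0, "az": 0.98, "hand": 70}, {"dx": 1.0, "dy": 5.55, "dz": 0, "ax": 0, "ay": 0, "az": 0.98, "hand": 70}, {"dx": 1.0, "dy": 5.55, "dz": 0, "ax": 0, "ay": 0, "az": 0.98, "hand": 70}, {"dx": 1.0, "dy": 5.55, "dz": 0, "ax": 0, "ay": 0, "az": 0.98, "hand": 70}, {"dx": 1.0, "dy": 5.55, "dz": 0, "ax": 0, "ay": 0, "az": 0.98, "hand": 70}, {"dx": 1.0, "dy": 5.55, "dz": 0, "ax": 0, "ay": 0, "az": 0.98, "hand": 70}, {"dx": 1.0, "dy": 5.55, "dz": 0, "ax": 0, "ay": 0, "az": 0.98, "hand": 70}, {"dx": 1.0, "dy": 5.55, "dz": 0, "ax": 0, "ay": 0, "az": 0.98, "hand": 70}])

```text
clock: 13.25
tool_pos: [0.5684, 0.0041, 0.2124]
eef_rot: [1.0, 0.001, -0.001, -0.001]
contact_force: [-0.3, 0.2, 0.1]
opening: 0.792
```

Run:
```python
from h import *
from plant import eyes,r
s=r.get_state();m=eyes.camera_model('wrist')
p,d=eyes.snapshot('wrist');p=p[:,:,::-1].copy();cv2.imwrite('pics/w8.png',p)
crop(p,260,160,120,90,6,'pics/w8c.png')
print(s['clock'],s['tool_pos'],yawof(s),s['contact_force'])
H=cv2.cvtColor(p,cv2.COLOR_BGR2HSV); o=cv2.inRange(H,(3,130,80),(17,255,255)); o[310:]=0
for c in sorted(cv2.findContours(o,0,1)[0],key=cv2.contourArea)[-3:]:
    print(cv2.boundingRect(c),cv2.minAreaRect(c),onz(m,*cv2.minAreaRect(c)[0],.045))
```

```text
13.25 [0.56840711 0.00414271 0.21237457] 0.16612250892371253 [-0.32954163  0.19377083  0.05573943]
(304, 190, 16, 16) ((311.5, 197.5), (15.0, 15.0), 90.0) [0.59629569 0.01378707 0.045     ]
(330, 190, 16, 16) ((337.5, 197.5), (15.0, 15.0), 90.0) [ 0.596365  -0.0079106  0.045    ]
```

View pics/w8.png

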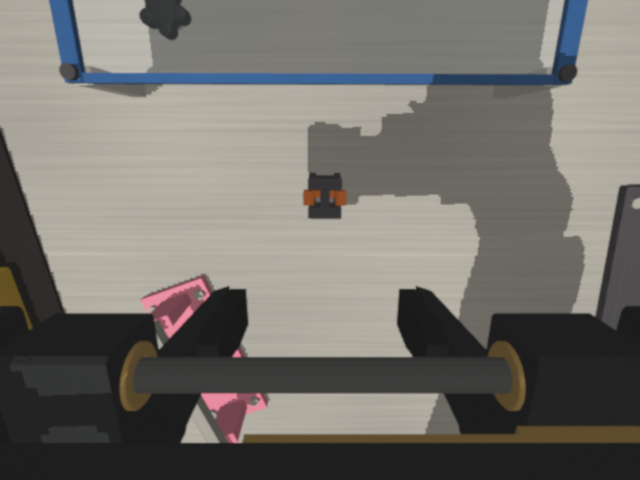

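View pics/w8c.png

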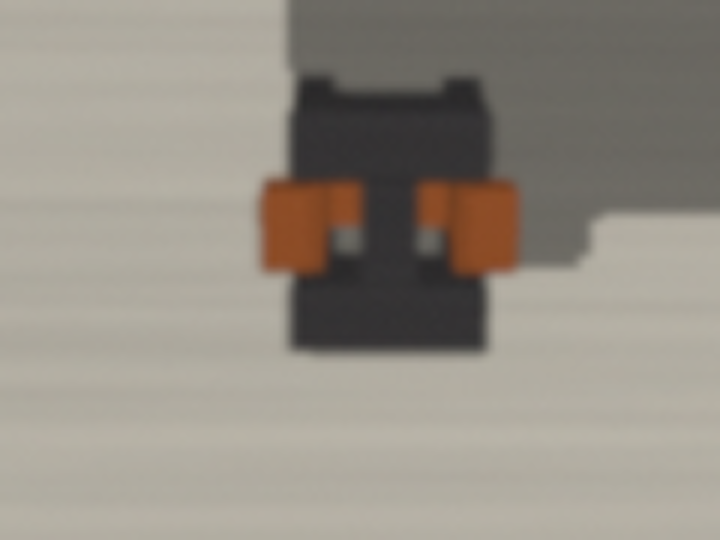

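The wrist view shows the stop square to the tool, buttons at (311,197) and (338,197), which puts the centre near (0.596, 0.003). Grasping.

Emit:
servo_tool(deltas=[{"dx": 0.465, "dy": 0.02, "dz": 0.9, "ax": 0, "ay": 0, "az": 0, "hand": 64}, {"dx": 0.465, "dy": 0.02, "dz": 1.8, "ax": 0, "ay": 0, "az": 0, "hand": 64}, {"dx": 0.465, "dy": 0.02, "dz": 2.5, "ax": 0, "ay": 0, "az": 0, "hand": 64}, {"dx": 0.465, "dy": 0.02, "dz": 2.78, "ax": 0, "ay": 0, "az": 0, "hand": 64}, {"dx": 0.465, "dy": 0.02, "dz": 2.78, "ax": 0, "ay": 0, "az": 0, "hand": 64}])

```text
clock: 13.92
tool_pos: [0.5965, 0.0022, 0.0456]
eef_rot: [1.0, 0.001, -0.001, -0.0]
contact_force: [-0.2, -0.1, 0.5]
opening: 0.725
```

Run:
```python
from h import *
from plant import eyes,r
s=r.get_state()
p,d=eyes.snapshot('wrist');p=p[:,:,::-1].copy();cv2.imwrite('pics/w9.png',p)
print(s['clock'],s['tool_pos'],yawof(s),s['contact_force'],dl(s,(.5963,.003,.046),0))
```

```text
13.925 [0.59651666 0.00218628 0.04563983] 0.13487872113631946 [-0.23706837 -0.08412022  0.48563329] [-0.004, -0.014, -0.006, -0.004, 0.012, 0.022]
```

View pics/w9.png

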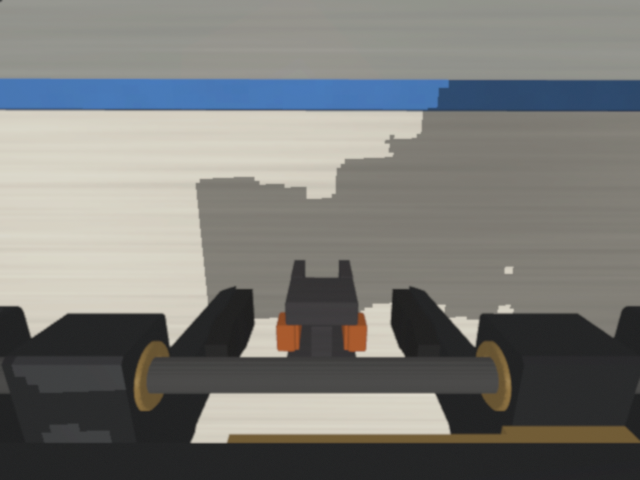

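The stop is centred between the fingers, buttons at (289,332) and (355,332). Closing.

Emit:
servo_tool(deltas=[{"dx": 0, "dy": 0, "dz": 0, "ax": 0, "ay": 0, "az": 0, "hand": 34}, {"dx": 0, "dy": 0, "dz": 0, "ax": 0, "ay": 0, "az": 0, "hand": 30}, {"dx": 0, "dy": 0, "dz": 0, "ax": 0, "ay": 0, "az": 0, "hand": 20}, {"dx": 0, "dy": 0, "dz": 0, "ax": 0, "ay": 0, "az": 0, "hand": 20}, {"dx": 0, "dy": 0, "dz": 0, "ax": 0, "ay": 0, "az": 0, "hand": 20}, {"dx": 0, "dy": 0, "dz": 0, "ax": 0, "ay": 0, "az": 0, "hand": 20}], newtons=35)

```text
clock: 14.72
tool_pos: [0.5978, 0.0018, 0.0476]
eef_rot: [1.0, 0.001, 0.001, -0.001]
contact_force: [-1.3, 1.5, 11.3]
opening: 0.314
```

Emit:
servo_tool(deltas=[{"dx": 0, "dy": 0, "dz": -0.3, "ax": 0, "ay": 0, "az": 0, "hand": 20}, {"dx": 0, "dy": 0, "dz": -1.0, "ax": 0, "ay": 0, "az": 0, "hand": 20}, {"dx": 0, "dy": 0, "dz": -1.8, "ax": 0, "ay": 0, "az": 0, "hand": 20}, {"dx": 0, "dy": 0, "dz": -2.5, "ax": 0, "ay": 0, "az": 0, "hand": 20}, {"dx": 0, "dy": 0, "dz": -2.5, "ax": 0, "ay": 0, "az": 0, "hand": 20}])

```text
clock: 15.35
tool_pos: [0.599, 0.0005, 0.2]
eef_rot: [1.0, -0.0, 0.004, -0.0]
contact_force: [0.9, -0.8, -1.8]
opening: 0.31
```

Run:
```python
from h import *
from plant import eyes,r
s=r.get_state();m=eyes.camera_model('wrist')
p,d=eyes.snapshot('wrist');p=p[:,:,::-1].copy();cv2.imwrite('pics/w10.png',p)
q,_=eyes.snapshot('scene');q=q[:,:,::-1].copy();crop(q,200,120,160,120,5,'pics/s10.png')
print(s['clock'],s['tool_pos'],yawof(s),s['contact_force'],s['opening'])
print(dl(s,(.49,-.319,.20),3.5))
```

```text
15.35 [5.98952864e-01 5.49348091e-04 2.00023059e-01] -0.0015723176842520861 [ 0.94701045 -0.81811083 -1.77574329] 0.31048835100150035
[-1.816, 5.326, -0.014, 0.002, -0.072, -0.584]
```

View pics/w10.png

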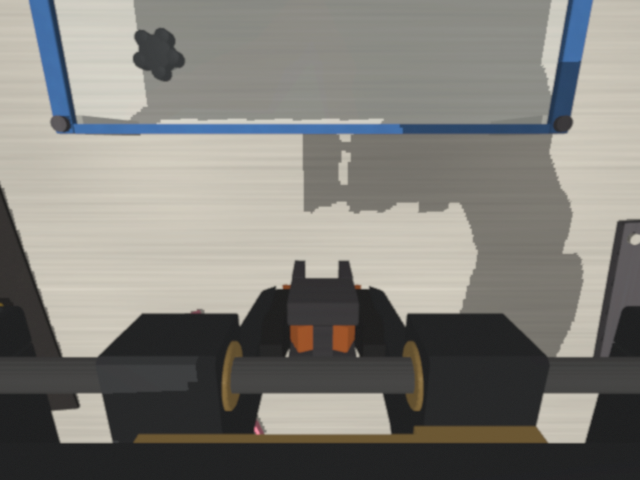

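View pics/s10.png

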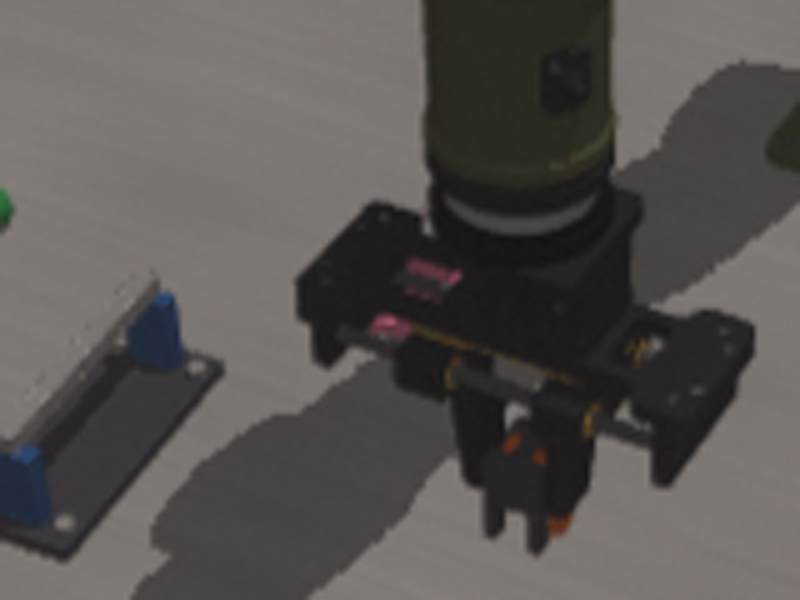

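Both buttons are pinched flush and the teeth stick out below. Moving to look at the rail.

Emit:
servo_tool(deltas=[{"dx": -2.5, "dy": 5.33, "dz": -0.3, "ax": 0, "ay": -0.05, "az": -0.58, "hand": 20}, {"dx": -2.5, "dy": 5.33, "dz": -0.3, "ax": 0, "ay": -0.05, "az": -0.58, "hand": 20}, {"dx": -2.5, "dy": 5.33, "dz": -0.3, "ax": 0, "ay": -0.05, "az": -0.58, "hand": 20}, {"dx": -2.5, "dy": 5.33, "dz": -0.3, "ax": 0, "ay": -0.05, "az": -0.58, "hand": 20}, {"dx": -2.5, "dy": 5.33, "dz": -0.3, "ax": 0, "ay": -0.05, "az": -0.58, "hand": 20}, {"dx": -2.5, "dy": 5.33, "dz": -0.3, "ax": 0, "ay": -0.05, "az": -0.58, "hand": 20}, {"dx": -2.5, "dy": 5.33, "dz": -0.3, "ax": 0, "ay": -0.05, "az": -0.58, "hand": 20}, {"dx": -2.5, "dy": 5.33, "dz": -0.3, "ax": 0, "ay": -0.05, "az": -0.58, "hand": 20}, {"dx": -2.5, "dy": 5.33, "dz": -0.3, "ax": 0, "ay": -0.05, "az": -0.58, "hand": 20}])

```text
clock: 16.58
tool_pos: [0.4478, -0.317, 0.2134]
eef_rot: [0.999, 0.032, -0.003, -0.001]
contact_force: [-0.2, 0.7, -0.5]
opening: 0.313
```

Run:
```python
from h import *
from plant import eyes,r
s=r.get_state();m=eyes.camera_model('wrist')
p,d=eyes.snapshot('wrist');p=p[:,:,::-1].copy();cv2.imwrite('pics/w11.png',p);np.save('pics/w11.npy',d)
import pickle;pickle.dump((s,m),open('pics/w11.pkl','wb'))
crop(p,200,0,240,180,3,'pics/w11c.png')
print(s['clock'],s['tool_pos'],yawof(s),s['contact_force'],s['opening'])
```

```text
16.575 [ 0.44781871 -0.31695199  0.21337647] 3.698560251871035 [-0.22812285  0.65320156 -0.46764991] 0.31260866083220684
```

View pics/w11.png

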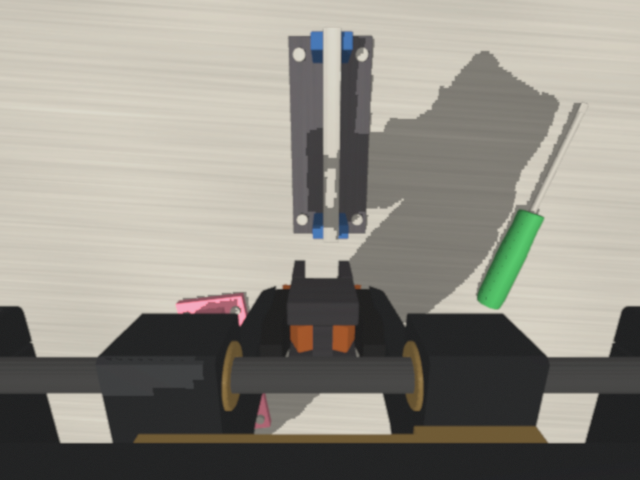

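The rail is ahead at (332,135), its bar running from (332,30) to (331,240). The held stop sits at (323,300). Measuring the bar's centre line at z = 0.07.

Run:
```python
from h import *
import pickle
s,m=pickle.load(open('pics/w11.pkl','rb'));p=cv2.imread('pics/w11.png');d=np.load('pics/w11.npy')
P=np.array(m['pose'])
pts=[]
for v in range(32,236,6):
    row=[]
    for u in range(300,365):
        if d[v,u]>0:
            o,q=ray(m,u,v); w=o+q*d[v,u]
            if .062<w[2]<.078: row.append((u,w))
    if len(row)>5:
        us=[a for a,_ in row]; c=(min(us)+max(us))/2; w=onz(m,c,v,.07); pts.append(w); 
        if v%30==2: print(v,min(us),max(us),w.round(4), np.mean([b[2] for _,b in row]).round(4))
pts=np.array(pts); k=np.polyfit(pts[:,0],pts[:,1],1); res=pts[:,1]-np.polyval(k,pts[:,0])
print('yaw',np.degrees(np.arctan(k[0])),'y at .519',np.polyval(k,.519),res.std(), pts[:,0].min(),pts[:,0].max())
for q in [(340.5,240),(322,240)]: print(onz(m,*q,.07))
for q in [(289,37),(372,37),(292,233),(366,233)]: print('base',onz(m,*q,.01))
# stop held: top face z
zt=s['tool_pos'][2]-.006+.008
for q in [(288,300),(358,300),(288,325),(358,325)]: print('stop',onz(m,*q,zt))
for q in [(294,262),(304,262),(340,262),(350,262)]:print('feet',onz(m,*q,s['tool_pos'][2]-.046))
print(d[300,323],d[280,323])
```

```text
32 324 341 [ 0.5906 -0.314   0.07  ] 0.0697
62 324 340 [ 0.5726 -0.315   0.07  ] 0.0699
92 324 340 [ 0.5537 -0.3164  0.07  ] 0.0701
122 324 339 [ 0.5338 -0.3174  0.07  ] 0.0698
152 324 339 [ 0.513 -0.319  0.07 ] 0.0699
182 324 339 [ 0.4912 -0.3205  0.07  ] 0.0699
212 324 338 [ 0.4682 -0.3218  0.07  ] 0.0701
yaw 3.7602516750210446 y at .519 -0.3185391837043803 0.00010383344714195694 0.4537695349734377 0.5906336460511912
[ 0.44607263 -0.3309842   0.07      ]
[ 0.44511484 -0.31633771  0.07      ]
base [ 0.59985487 -0.27889774  0.01      ]
base [ 0.60422981 -0.3472149   0.01      ]
base [ 0.43231913 -0.28788839  0.01      ]
base [ 0.43698882 -0.35935691  0.01      ]
stop [ 0.46426904 -0.30268784  0.21537647]
stop [ 0.46600103 -0.32897248  0.21537647]
stop [ 0.4536426  -0.30306471  0.21537647]
stop [ 0.45542234 -0.32998202  0.21537647]
feet [ 0.46162595 -0.30121794  0.16737647]
feet [ 0.46196015 -0.30631476  0.16737647]
feet [ 0.46316286 -0.32465685  0.16737647]
feet [ 0.46349682 -0.32975008  0.16737647]
0.13682167 0.15379979
```

View pics/w11c.png

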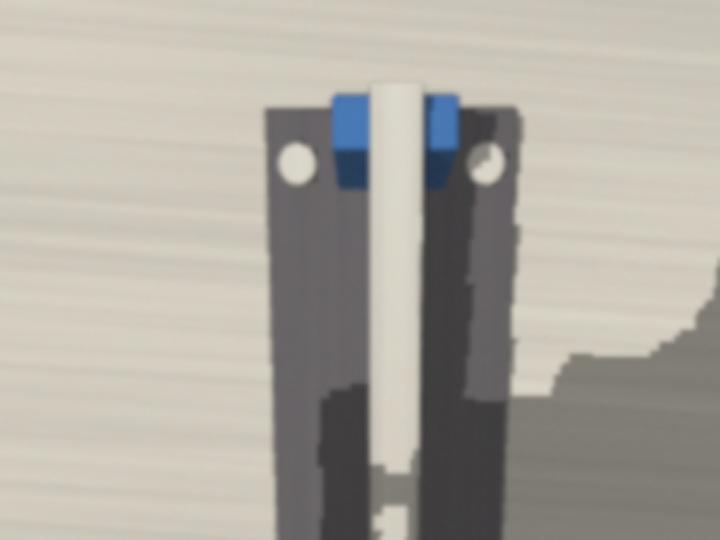

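Run:
```python
from h import *
from plant import r
s=r.get_state(); print(s['tool_pos'],dl(s,(.519,-.3185,.150),3.8))
```

```text
[ 0.44785247 -0.31711386  0.21354905] [1.188, 0.101, 1.052, -0.015, 0.053, -0.017]
```

Emit:
servo_tool(deltas=[{"dx": 0.6, "dy": 0.05, "dz": 0.2, "ax": 0, "ay": 0.05, "az": -0.02, "hand": 20}, {"dx": 1.19, "dy": 0.1, "dz": 0.6, "ax": 0, "ay": 0.05, "az": -0.02, "hand": 20}, {"dx": 1.19, "dy": 0.1, "dz": 1.05, "ax": 0, "ay": 0.05, "az": -0.02, "hand": 20}, {"dx": 1.19, "dy": 0.1, "dz": 1.05, "ax": 0, "ay": 0.05, "az": -0.02, "hand": 20}, {"dx": 1.19, "dy": 0.1, "dz": 1.05, "ax": 0, "ay": 0.05, "az": -0.02, "hand": 20}])

```text
clock: 17.25
tool_pos: [0.5186, -0.3204, 0.1514]
eef_rot: [0.999, 0.032, 0.0, 0.0]
contact_force: [-0.4, -0.1, -0.9]
opening: 0.312
```

Run:
```python
from h import *
from plant import eyes,r
s=r.get_state();m=eyes.camera_model('wrist')
p,d=eyes.snapshot('wrist');p=p[:,:,::-1].copy();cv2.imwrite('pics/w12.png',p)
for n in ('top','scene'):
    q,_=eyes.snapshot(n);q=q[:,:,::-1].copy();crop(q,*((400,190,100,75,6) if n=='top' else (170,140,120,90,6)),f'pics/{n}12.png')
print(s['clock'],s['tool_pos'],yawof(s),Ro.from_quat(s['eef_rot']).as_matrix()[:,2].round(4),s['contact_force'],s['opening'])
pts=[]
for v in range(100,260,5):
    row=[]
    for u in range(290,370):
        if d[v,u]>0:
            o,q=ray(m,u,v); w=o+q*d[v,u]
            if .062<w[2]<.078: row.append(u)
    if len(row)>5: pts.append(onz(m,(min(row)+max(row))/2,v,.07))
pts=np.array(pts);
if len(pts)>3:
    k=np.polyfit(pts[:,0],pts[:,1],1);print('n',len(pts),pts[:,0].min(),pts[:,0].max(),'yaw',np.degrees(np.arctan(k[0])),'y at .519',np.polyval(k,.519))
print(dl(s,(.519,-.3185,.0955),3.8))
```

```text
17.25 [ 0.51861003 -0.32041699  0.15137093] 3.66335464989221 [ 4.e-04 -3.e-04 -1.e+00] [-0.44195823 -0.06331169 -0.88378059] 0.31196582246708393
n 24 0.5252514382340832 0.5929335858151759 yaw 3.88457338267216 y at .519 -0.3185189874133193
[0.008, -0.032, 0.931, 0.003, -0.004, -0.023]
```

View pics/w12.png

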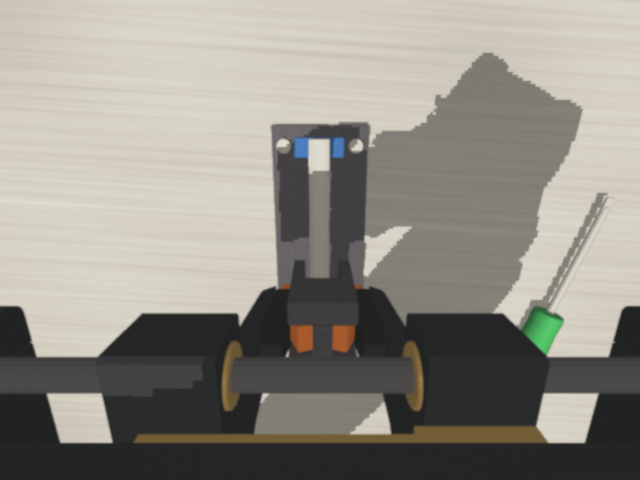

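View pics/scene12.png

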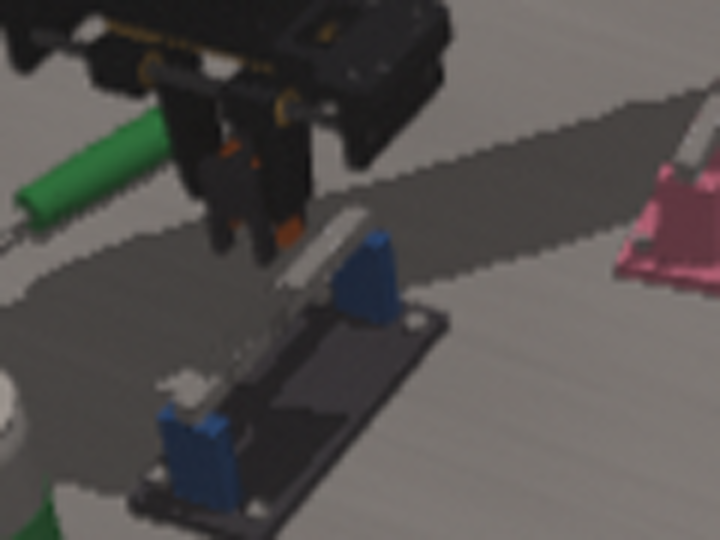

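The bar (319,270) is about 2 mm to the left of the stop's centre (323), and the pose says the same. Correcting, then checking just above the bar.

Emit:
servo_tool(deltas=[{"dx": 0, "dy": -0.033, "dz": 0.2, "ax": 0, "ay": 0, "az": -0.02, "hand": 20}, {"dx": 0, "dy": -0.033, "dz": 0.4, "ax": 0, "ay": 0, "az": -0.02, "hand": 20}, {"dx": 0, "dy": -0.033, "dz": 0.4, "ax": 0, "ay": 0, "az": -0.02, "hand": 20}])

```text
clock: 17.77
tool_pos: [0.5173, -0.3181, 0.1252]
eef_rot: [0.999, 0.033, -0.001, -0.001]
contact_force: [-0.4, -0.2, -1.7]
opening: 0.307
```

Run:
```python
from h import *
from plant import eyes,r
s=r.get_state();m=eyes.camera_model('wrist')
p,d=eyes.snapshot('wrist');p=p[:,:,::-1].copy();cv2.imwrite('pics/w13.png',p);crop(p,260,180,130,130,5,'pics/w13c.png')
print(s['clock'],s['tool_pos'],yawof(s),s['contact_force'],s['opening'])
pts=[]
for v in range(100,260,5):
    row=[]
    for u in range(290,370):
        if d[v,u]>0:
            o,q=ray(m,u,v); w=o+q*d[v,u]
            if .062<w[2]<.078: row.append(u)
    if len(row)>5: pts.append(onz(m,(min(row)+max(row))/2,v,.07))
pts=np.array(pts)
k=np.polyfit(pts[:,0],pts[:,1],1);yb=np.polyval(k,s['tool_pos'][0]);print('yaw',np.degrees(np.arctan(k[0])),'bar y at tcp',yb,'err',s['tool_pos'][1]-yb)
print(dl(s,(.519,-.3185,.0955),3.8))
```

```text
17.775 [ 0.51732588 -0.31807795  0.12515781] 3.765036513945523 [-0.37171946 -0.23401344 -1.72572249] 0.3072527599879821
yaw 3.9066623388242885 bar y at tcp -0.3186604565887109 err 0.0005825061118346353
[0.029, 0.01, 0.494, -0.016, 0.024, -0.006]
```

View pics/w13c.png

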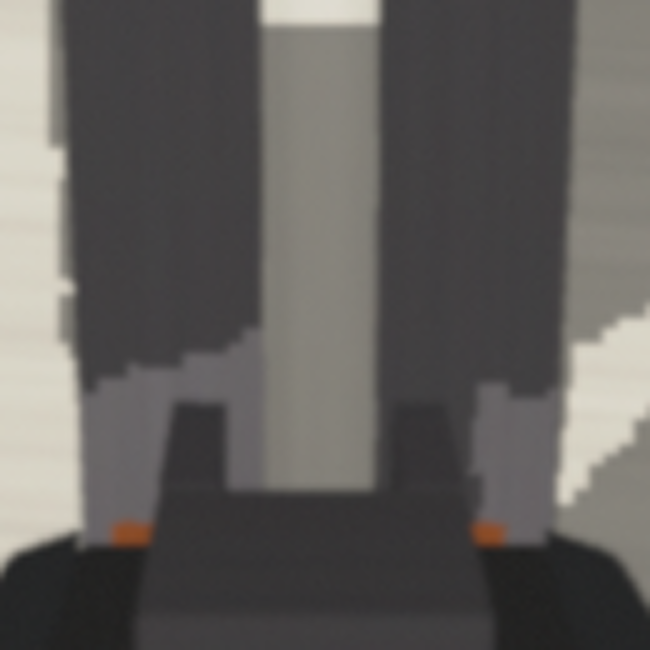

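The bar centre (crop 321) is 12 crop pixels, or 1.2 mm, right of the slot centre (309). I'll shift right 1.2 mm and lower.

Emit:
servo_tool(deltas=[{"dx": 0, "dy": 0.02, "dz": 0, "ax": 0, "ay": 0, "az": 0, "hand": 20}, {"dx": 0, "dy": 0.02, "dz": 0.1, "ax": 0, "ay": 0, "az": 0, "hand": 20}, {"dx": 0, "dy": 0.02, "dz": 0.2, "ax": 0, "ay": 0, "az": 0, "hand": 20}, {"dx": 0, "dy": 0.02, "dz": 0.2, "ax": 0, "ay": 0, "az": 0, "hand": 20}])

```text
clock: 18.32
tool_pos: [0.5179, -0.3195, 0.114]
eef_rot: [0.999, 0.033, -0.001, -0.0]
contact_force: [0.6, -0.4, -1.0]
opening: 0.309
```

Run:
```python
from h import *
from plant import eyes,r
s=r.get_state()
p,d=eyes.snapshot('wrist');p=p[:,:,::-1].copy();crop(p,260,180,130,130,5,'pics/w14c.png')
print(s['clock'],s['tool_pos'],yawof(s),s['contact_force'],s['opening'])
```

```text
18.325 [ 0.51793123 -0.31954813  0.11395005] 3.760671839471388 [ 0.64440103 -0.42362381 -0.99352494] 0.30913781661557366
```

View pics/w14c.png

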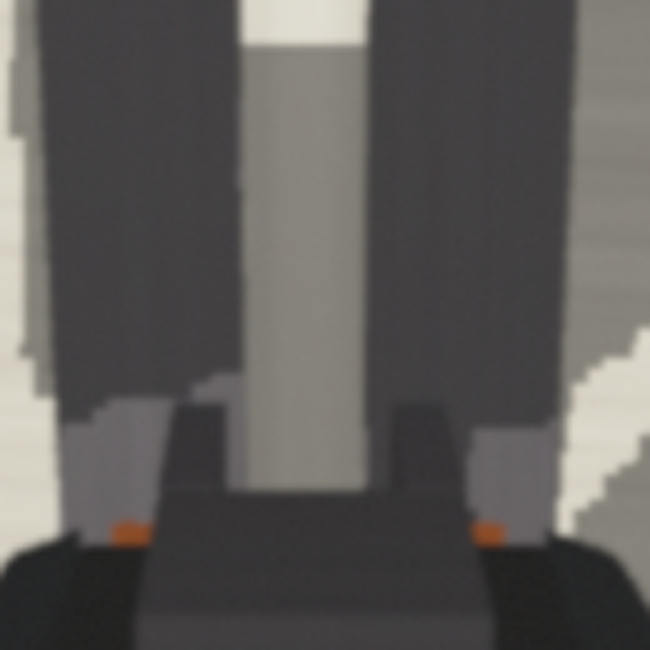

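The bar (243–367) now sits inside the slot (228–392) with no contact force. Lowering the rest.

Emit:
servo_tool(deltas=[{"dx": 0, "dy": -0.008, "dz": 0.1, "ax": 0, "ay": 0, "az": 0, "hand": 20}, {"dx": 0, "dy": -0.008, "dz": 0.2, "ax": 0, "ay": 0, "az": 0, "hand": 20}, {"dx": 0, "dy": -0.008, "dz": 0.27, "ax": 0, "ay": 0, "az": 0, "hand": 20}, {"dx": 0, "dy": -0.008, "dz": 0.3, "ax": 0, "ay": 0, "az": 0, "hand": 20}, {"dx": 0, "dy": -0.008, "dz": 0.3, "ax": 0, "ay": 0, "az": 0, "hand": 20}])

```text
clock: 19.0
tool_pos: [0.5183, -0.3193, 0.0965]
eef_rot: [0.999, 0.033, -0.0, -0.0]
contact_force: [-0.5, -0.0, -1.3]
opening: 0.308
```

Emit:
servo_tool(deltas=[{"dx": 0, "dy": 0, "dz": 0.02, "ax": 0, "ay": 0, "az": 0, "hand": 20}, {"dx": 0, "dy": 0, "dz": 0.035, "ax": 0, "ay": 0, "az": 0, "hand": 20}, {"dx": 0, "dy": 0, "dz": 0.035, "ax": 0, "ay": 0, "az": 0, "hand": 20}])

```text
clock: 19.38
tool_pos: [0.5186, -0.3195, 0.0956]
eef_rot: [0.999, 0.033, 0.0, 0.0]
contact_force: [-0.9, 1.5, 5.4]
opening: 0.308
```

Contact at 5 N at the expected height, so it's seated. Releasing.

Emit:
servo_tool(deltas=[{"dx": 0, "dy": 0, "dz": 0, "ax": 0, "ay": 0, "az": 0, "hand": 40}, {"dx": 0, "dy": 0, "dz": 0, "ax": 0, "ay": 0, "az": 0, "hand": 60}, {"dx": 0, "dy": 0, "dz": 0, "ax": 0, "ay": 0, "az": 0, "hand": 64}, {"dx": 0, "dy": 0, "dz": 0, "ax": 0, "ay": 0, "az": 0, "hand": 64}, {"dx": 0, "dy": 0, "dz": -0.4, "ax": 0, "ay": 0, "az": 0, "hand": 64}, {"dx": 0, "dy": 0, "dz": -1.2, "ax": 0, "ay": 0, "az": 0, "hand": 64}, {"dx": -0.7, "dy": 0, "dz": -2.0, "ax": 0, "ay": 0, "az": 0, "hand": 64}, {"dx": -1.2, "dy": 0, "dz": -2.2, "ax": 0, "ay": 0, "az": 0, "hand": 64}, {"dx": -1.2, "dy": 0, "dz": -2.2, "ax": 0, "ay": 0, "az": 0, "hand": 64}])

```text
clock: 20.5
tool_pos: [0.4443, -0.3253, 0.2279]
eef_rot: [1.0, 0.031, -0.0, 0.001]
contact_force: [0.1, 0.8, -0.8]
opening: 0.728
```

Run:
```python
from h import *
from plant import eyes,r
s=r.get_state();m=eyes.camera_model('wrist')
p,d=eyes.snapshot('wrist');p=p[:,:,::-1].copy();cv2.imwrite('pics/w15.png',p);crop(p,260,60,130,200,3,'pics/w15c.png')
q,_=eyes.snapshot('scene');q=q[:,:,::-1].copy();cv2.imwrite('pics/s15.png',q);crop(q,170,140,120,90,6,'pics/s15c.png')
q,_=eyes.snapshot('top');q=q[:,:,::-1].copy();cv2.imwrite('pics/t15.png',q)
print(s['clock'],s['tool_pos'],yawof(s),s['contact_force'],s['opening'])
H=cv2.cvtColor(p,cv2.COLOR_BGR2HSV); o=cv2.inRange(H,(3,130,80),(17,255,255)); o[310:]=0
for c in sorted(cv2.findContours(o,0,1)[0],key=cv2.contourArea)[-3:]:
    print(cv2.boundingRect(c),onz(m,*cv2.minAreaRect(c)[0],.094),cv2.contourArea(c))
for v,u in [(170,323)]+[(v,323) for v in range(120,240,10)]:
    if d[v,u]>0:
        o_,q_=ray(m,u,v); print((u,v),(o_+q_*d[v,u]).round(4))
```

```text
20.5 [ 0.4443179  -0.32527786  0.22794316] 3.5727829359463583 [ 0.08175927  0.7814641  -0.83193746] 0.7281756250469332
(294, 133, 18, 19) [ 0.51619819 -0.30673164  0.094     ] 255.0
(328, 133, 19, 19) [ 0.51771326 -0.33099958  0.094     ] 290.0
(323, 170) [ 0.4958 -0.3226  0.071 ]
(323, 120) [ 0.5316 -0.3202  0.0954]
(323, 130) [ 0.5251 -0.3206  0.0962]
(323, 140) [ 0.5185 -0.3211  0.0948]
(323, 150) [ 0.5117 -0.3215  0.0952]
(323, 160) [ 0.5048 -0.3219  0.0953]
(323, 170) [ 0.4958 -0.3226  0.071 ]
(323, 180) [ 0.488  -0.3231  0.071 ]
(323, 190) [ 0.4799 -0.3236  0.0698]
(323, 200) [ 0.4718 -0.3241  0.0697]
(323, 210) [ 0.4638 -0.3246  0.0704]
(323, 220) [ 0.4553 -0.3251  0.07  ]
(323, 230) [ 0.4467 -0.3257  0.0695]
```

View pics/w15c.png

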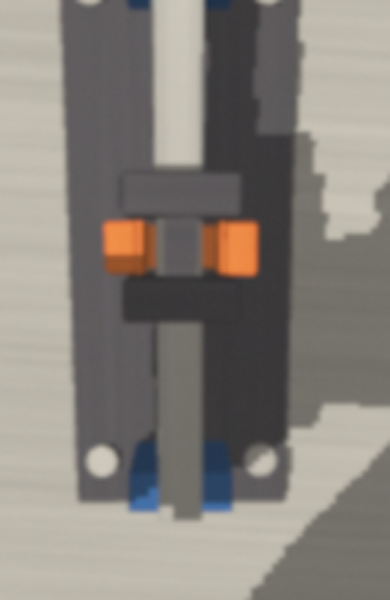

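View pics/s15c.png

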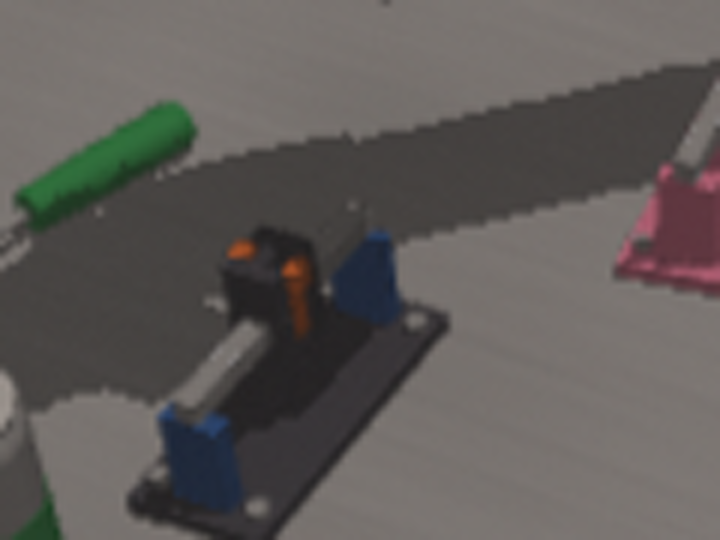

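View pics/t15.png

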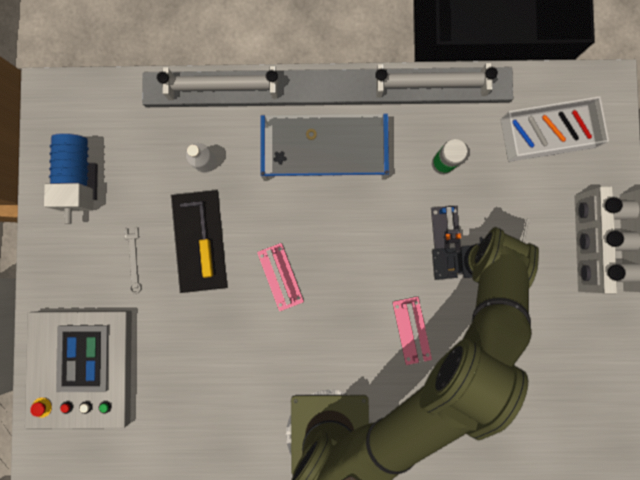

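The stop sits straddling the bar, top at z ≈ 0.095, so its origin is about 47.5 mm above the rail's. It is centred within 1 mm, and the buttons span about 36 mm, so both are out. The hook is flat on the mat at (205,258) and the bystanders are where they were.

Run:
```python
from plant import r
print(r.finish_job())
```

```text
the job is handed in; nothing more can be done
None
```

I finished the task and handed it in after about 20.5 s of the 72 s allowed. The hand-in gives no verdict, so the results below are my own checks.

- **Hook:** I dragged the stop about 83 mm in front of the guard with it; the stop stayed upright. The hook lies flat on the mat with its handle at about (0.471, 0.327) and its arm tip well inside the mat edges.
- **Stop:** I lifted it with both buttons pinched in; the fingers closed to 27.5 mm. I lowered it astride the blue-bracket rail until it touched at about 5 N, then let go.
- **Last checks:** The stop's top is at about 95 mm, which puts its origin about 47.5 mm above the rail's. It is within 1 mm of the bar's centre line and square to it. The buttons span about 36 mm, so both are out. The gripper is clear of everything, and no bystander looks moved in the top view.
- **Corrections:** On the way down over the rail the stop was first about 2 mm to one side of the bar, then about 1.2 mm to the other. I corrected both before it went on. No final check failed or disagreed.

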